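# Put the washed pots and printing blocks in the propped studio chest

## Robot

A 6-joint arm with a two-finger parallel gripper is mounted at the origin on the work surface. World frame = base frame: x ahead of the robot, y to its left, z up, the work surface at z = 0. Lengths are in mm, angles in rad, forces in N, time in s.
With the tool pointing down it reaches from about 350 to 925 mm from the base axis. Payload 6.4 kg.
Tool frame: the origin (TCP) lies midway between the tips of the shut fingers; the grasp point (between the pads) lies 19 mm behind it; z points along the fingers, x is the direction in which the jaws open and shut, and the axes are right-handed (so a half turn about z gives the same grasp; the last joint's range is limited). The gripper opens to 94 mm and grips with 3 to 60 N. Pads are 16 mm wide; open, the fingers measure 119 mm over their backs; the gripper's body (75 mm by 177 mm) begins 78 mm behind the grasp point.
Start: joints at [1.078, 0.245, 1.558, -0, 1.339, -0.174], TCP at [203.725, 617.26, 176.955] pointing down, gripper open.
Joint ranges: [-3.13, 3.13], [-1.02, 2.26], [0.13, 2.54], [-0.95, 4.09], [0.21, 2.88], [-2.74, 2.74]. Speed limits (rad/s): [2.57, 2.57, 3.14, 3.14, 3.14, 3.14].

## Interface

Orientations are given as a unit quaternion [w, x, y, z].
In Python, from rig import arm gives the robot as it stands. The module is installed in compiled form; this text tells all that it offers.
- The arm moves only by the shell command python3 -m crank 'ROWS' [OPENING] [FORCE]. ROWS is JSON, a list of rows, each a list of 6 numbers: the shift along the tool's x, y, z in mm, then the turn, a rotation vector about the tool's x, y, z in degrees. A call has 1 to 12 rows; each row is the pose to reach, as a shift and turn from the pose commanded when the call began, along the tool's axes at that moment; what a row does not reach only later rows make up. A row lasts 1/10 s, in which the tool goes at most 50 mm and 8.59 degrees, less where a joint would pass 70% of its speed; a pose out of reach is approached as far as the arm can. A call with a gripper value outside its range is refused whole. OPENING is the opening, from 0 (shut) to 1 (fully open), set as the call begins (- or left out, the last holds). The fingers move at their own pace and stop on an object; FORCE is the grip in N (left out, the last holds). Time passes only in rows, so rows that repeat a pose let the fingers close. It gives the time, the measured TCP pose, the force and the opening at its end, in the units of the state.
- arm.state(): the state, without advancing time (a new reading comes with each control period).
- arm.read_camera(name): name is "scene" or "top" or "wrist"; returns the picture (384x512x3 uint8, red, green, blue); there is no depth.
- arm.camera_model(name): a dict with "mtx" (3x3 intrinsics, pixels), "xyz" and "rotation" of the camera in the world; the wrist camera has in their place "T_tool_cam" (4x4, takes a point from camera to tool coordinates, whose origin is the TCP and whose axes are the tool frame's). Camera axes: x right, y down, z forward; pixel columns grow to the right and rows downward; lengths in mm; the calibration is good to about 2 mm. A picture is of the moment at which its call begins: read the wrist's pose just before it. camera_model takes no time and is no camera call.
- arm.hand_in(): hands the job in, once; it reports no verdict.
The state is a dict: "time_s": time; "joints": joint angles; "qd": joint speeds; "tau": joint torques, N m; "eef_pos": TCP position; "tcp_rot": TCP orientation; "force": force on the tool from outside, world axes, zero at the start; "torque": the same for the moment, N m; "grip_width": opening from 0.0 (shut) to 1.0 (fully open).
Only numpy, scipy, OpenCV 4.12 (cv2) and the standard library are available. Lean on these libraries where they do the work, as an engineer would, in place of code of your own. Each camera call takes 0.05 s, during which the arm holds its last target.

## Task

Open the plywood chest and prop its lid safely on the prop rod: lid up, rod swung up into the hole of the steel ear, lid let down so that it rests on the rod. Only then put every white paint pot on the table into the wide compartment and every printing block into the narrow one, dropping them in from above, and leave the lid propped so that they can dry. Leave everything else on the table where it is.

Things in the scene. Friction and masses are not known exactly. Their poses are not given: they have to be found in the camera images.
- chest: Plywood chest fixed to the table, 190 (x) x 270 (y) x 85 mm high, walls and floor 8 mm, lidded. Origin: centre of its underside; x points to the rear (hinge side, away from the robot), y left, z up. A 6 mm partition, top 75 mm above the table, runs front to back at y = -26 mm: narrow compartment (98 mm wide, 174 long) on the right (-y), wide one (150 x 174) on the left.
- wide_in (a point): centre of the wide compartment's floor, 8 mm above the table (77 mm below the rim)
- narrow_in (a point): centre of the narrow compartment's floor, 8 mm above the table (77 mm below the rim)
- lid (a joint): angle of the chest's lid (rad): 0 shut, grows as the front edge is lifted, stop at 1.60 (1.57 = upright). Lid 190 x 270 x 10 mm, 0.5 kg. Its hinge is slightly stiff: the lid stays by itself only above about 1.5; lower it falls. Resting on the prop rod it stands at about 1.40.
- lid_hinge (a point): middle of the lid's hinge line, at the rear rim, at chest x = 95, y = 0, z = 85 mm; the hinge axis runs along the chest's y
- lid_handle (a point): middle of the round steel bar handle (12 mm thick, 110 mm long, along the chest's y), standing 42 mm in front of the lid's front edge: 232 mm from the hinge along the lid, 5 mm above the plane of its underside
- lid_hole (a point): holding hole for the rod: a pocket 28 mm long (along the lid) in the underside of a dark steel ear on the lid's right side, 120 mm from the hinge along the lid, at chest y = -175 mm; its wall is 12 mm deep on the handle side, a 3 mm lip on the hinge side. This point is 6 mm below the pocket's bottom, mid-length: where the centre of the rod's tip should be.
- rod (a joint): angle of the prop rod (rad): 0 lying level along the chest's right side with the tip to the rear, grows as the tip is raised, stop at 1.2. A stiff pivot keeps it wherever it is left. The tip meets the hole at about rod 0.75 with lid 1.40; the lid must be raised above about 1.54 for the tip to swing in, and is then lowered onto the rod.
- rod_pivot (a point): pivot of the prop rod, at chest x = -90, y = -175, z = 55 mm; axis along the chest's y
- rod_grip (a point): point on the rod 100 mm from its pivot, a good place to hold it. The rod is round steel, 10 mm thick; 35 mm free between it and the chest's wall.
- rod_tip (a point): centre of the rod's rounded free end, 216 mm from the pivot
- pot0_c (a point): centre of a white round lidded paint pot, 60 mm across, 52 mm tall, standing upright on the table; z axis up along the pot. May be absent.
- pot1_c (a point): centre of a white round lidded paint pot, 60 mm across, 52 mm tall, standing upright on the table; z axis up along the pot. May be absent.
- pot2_c (a point): centre of a white round lidded paint pot, 60 mm across, 52 mm tall, standing upright on the table; z axis up along the pot. May be absent.
- block0_c (a point): centre of a wooden printing block 80 (x) x 30 (y) x 28 (z) mm with a dark rubber top face, lying flat on the table. May be absent.
- block1_c (a point): centre of a wooden printing block 80 (x) x 30 (y) x 28 (z) mm with a dark rubber top face, lying flat on the table. May be absent.
- block2_c (a point): centre of a wooden printing block 80 (x) x 30 (y) x 28 (z) mm with a dark rubber top face, lying flat on the table. May be absent.
- tape: flat roll of paper tape, 80 mm across, 22 high; bystander, to be left where it is; origin at its underside's centre
- dish: small blue bowl, 84 mm across, 30 high; bystander, to be left where it is; origin at its underside's centre
- glue: white bottle, 60 mm across, 150 high; bystander, to be left where it is; origin at its underside's centre
- ink: amber jar, 64 mm across, 110 high; bystander, to be left where it is; origin at its underside's centre
- medium: clear bottle, 72 mm across, 170 high; bystander, to be left where it is; origin at its underside's centre
- brushpot: black pot with brushes, 84 mm across, brushes up to 240 mm high; bystander, to be left where it is; origin at its underside's centre
- brush: brush 220 mm long lying on the table, handle end to its -x; bystander, to be left where it is; origin under its middle

How it is judged:
By the outcome, as a careful person would: the job done as asked, in the order asked, and still so for the second after the job is handed in, with the robot touching nothing.
Of pot0, pot1, pot2, block0, block1, block2 only 4 to 6 are there at a start; the rules pass over those that are not, and their reading is None.
At some moment in a run one of pot0, pot1, pot2, block0, block1, block2 may be knocked a few centimetres aside while the robot is not near it.
Once in a run the grip may slacken for a moment while it holds something.
It also fails if it takes over 210 s, if anything falls off the work surface, if the arm or the gripper's body presses on something with over 40 N, if the wrist force passes 120 N, or if a joint passes its speed limit or range.

## Working session

There is one attempt and no reset: what is moved stays moved. The work goes in short steps, Python scripts to look and compute and a shell command to move; the robot and the scene stay as the last step left them, time stands still between calls to the robot, and variables do not carry over. Pictures are saved under pics/ and viewed, and the job is handed in when it is done.

```bash
ls; mkdir -p pics; cat > h.py <<'E'
import numpy as np, cv2
from scipy.spatial.transform import Rotation as R
from rig import arm
def Rq(q): return R.from_quat([q[1],q[2],q[3],q[0]]).as_matrix()
def cam(name):
    """returns K, Rwc, origin"""
    m=arm.camera_model(name); K=np.array(m["mtx"])
    if "T_tool_cam" in m:
        s=arm.state(); T=np.eye(4);T[:3,:3]=Rq(s["tcp_rot"]);T[:3,3]=s["eef_pos"]
        M=T@np.array(m["T_tool_cam"]); return K,M[:3,:3],M[:3,3]
    r=np.array(m["rotation"])
    if r.shape!=(3,3): r=Rq(r)
    return K,r,np.array(m["xyz"])
def snap(name,fn):
    c=cam(name); im=arm.read_camera(name); cv2.imwrite("pics/"+fn+".png",im[:,:,::-1]); np.savez("pics/"+fn+".npz",K=c[0],R=c[1],o=c[2]); return im
def load(fn): d=np.load("pics/"+fn+".npz"); return d["K"],d["R"],d["o"]
def ray(c,u,v):
    d=c[1]@np.linalg.inv(c[0])@np.array([u,v,1.]); return c[2],d/np.linalg.norm(d)
def onz(c,u,v,z):
    o,d=ray(c,u,v); return o+d*(z-o[2])/d[2]
def proj(c,p):
    q=c[0]@(c[1].T@(np.array(p)-c[2])); return q[:2]/q[2]
def tri(obs):
    A=np.zeros((3,3));b=np.zeros(3)
    for c,u,v in obs:
        o,d=ray(c,u,v);P=np.eye(3)-np.outer(d,d);A+=P;b+=P@o
    x=np.linalg.solve(A,b); return x,[proj(c,x)-np.array([u,v]) for c,u,v in obs]
def totool(target,Rt=None):
    """rows (shift mm, rotvec deg) from current measured pose to target pos / rot"""
    s=arm.state(); R0=Rq(s["tcp_rot"]); d=R0.T@(np.array(target)-np.array(s["eef_pos"]))
    r=np.zeros(3) if Rt is None else np.degrees(R.from_matrix(R0.T@Rt).as_rotvec())
    return np.round(np.r_[d,r],1)
E
python3 - <<'E'
from h import *
np.set_printoptions(suppress=True,precision=3)
print(arm.state())
for n in("scene","top","wrist"):
    print(n,arm.camera_model(n)); snap(n,n+"0")
E
```

```text
pics
{'time_s': 0.0, 'joints': array([ 1.078,  0.246,  1.559,  0.   ,  1.339, -0.174]), 'qd': array([-0.   , -0.001, -0.002,  0.   , -0.001,  0.   ]), 'tau': array([  0.003, -41.585, -31.459,   0.069,   0.033,  -0.   ]), 'eef_pos': array([203.394, 616.676, 175.891]), 'tcp_rot': array([ 0.   ,  0.81 ,  0.586, -0.001]), 'force': array([-0.398, -1.065,  0.028]), 'torque': array([-0.037,  0.007, -0.051]), 'grip_width': 1.0049633506135154}
scene {'mtx': array([[392.533,   0.   , 253.123],
       [  0.   , 392.533, 186.936],
       [  0.   ,   0.   ,   1.   ]]), 'xyz': array([1509.921, -305.735, 1188.641]), 'rotation': array([-0.291,  0.75 ,  0.552, -0.22 ])}
top {'mtx': array([[383.89 ,   0.   , 255.754],
       [  0.   , 383.89 , 193.55 ],
       [  0.   ,   0.   ,   1.   ]]), 'xyz': array([ 384.418,  -12.713, 1296.787]), 'rotation': array([-0.055,  0.711, -0.7  ,  0.05 ])}
wrist {'mtx': array([[304.994,   0.   , 262.671],
       [  0.   , 304.994, 192.244],
       [  0.   ,   0.   ,   1.   ]]), 'T_tool_cam': array([[   1.   ,   -0.001,    0.001,   -0.578],
       [   0.   ,    0.966,    0.257,  -74.142],
       [  -0.001,   -0.257,    0.966, -208.198],
       [   0.   ,    0.   ,    0.   ,    1.   ]])}
```

View pics/scene0.png

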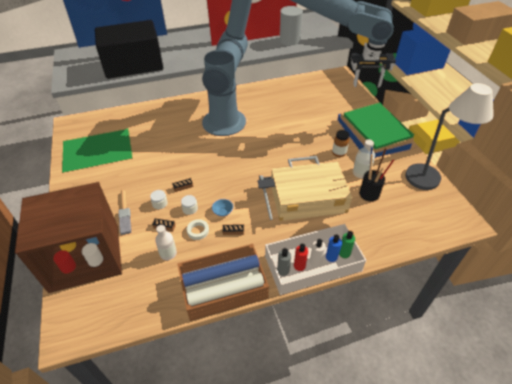

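View pics/top0.png

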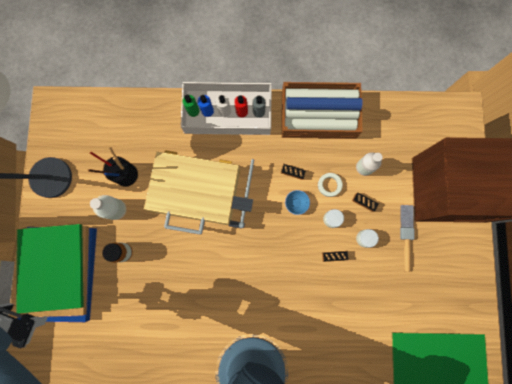

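View pics/wrist0.png

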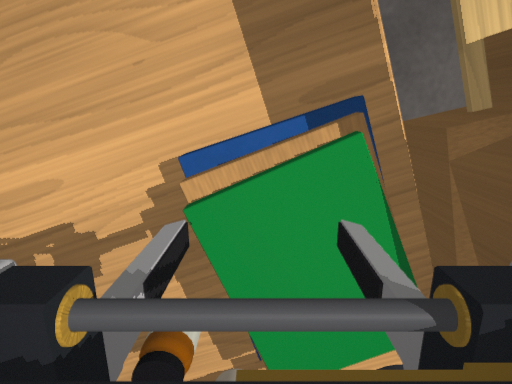

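The top view has +x up and +y to the left. The chest is at about (193,188). There are three blocks at (293,171), (366,202) and (335,256), and two pots at (334,218) and (368,238). I'll zoom in to get better pixel positions.

```bash
python3 - <<'E'
import cv2
a=cv2.imread("pics/top0.png")
cv2.imwrite("pics/topz1.png",cv2.resize(a[140:250,130:270],None,fx=5.5,fy=5.4,interpolation=cv2.INTER_CUBIC))
cv2.imwrite("pics/topz2.png",cv2.resize(a[145:275,270:420],None,fx=5,fy=4.5,interpolation=cv2.INTER_CUBIC))
a=cv2.imread("pics/scene0.png")
cv2.imwrite("pics/scz1.png",cv2.resize(a[145:230,250:400],None,fx=5,fy=5,interpolation=cv2.INTER_CUBIC))
cv2.imwrite("pics/scz2.png",cv2.resize(a[170:265,110:260],None,fx=5,fy=5,interpolation=cv2.INTER_CUBIC))
E
```

```text
(no output)
```

View pics/topz1.png

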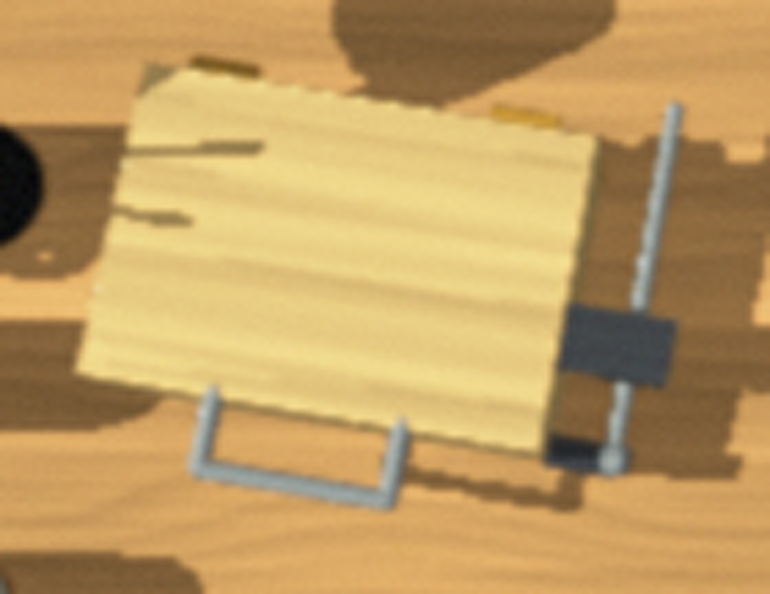

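View pics/topz2.png

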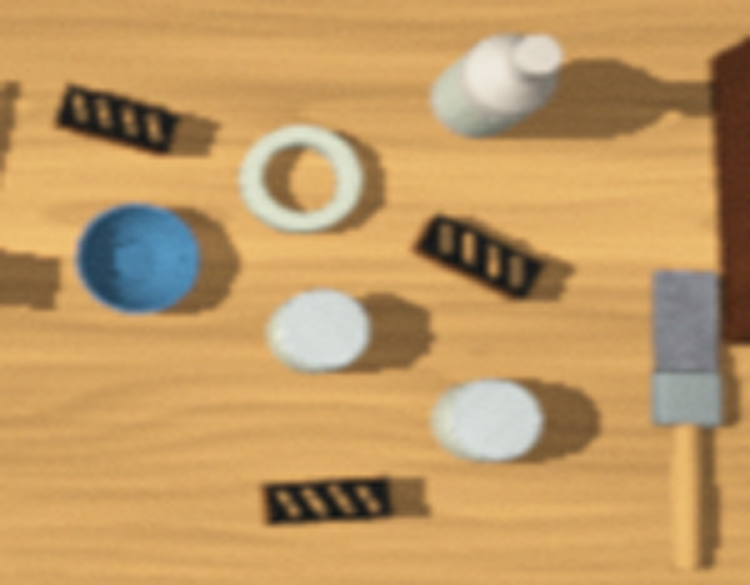

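View pics/scz1.png

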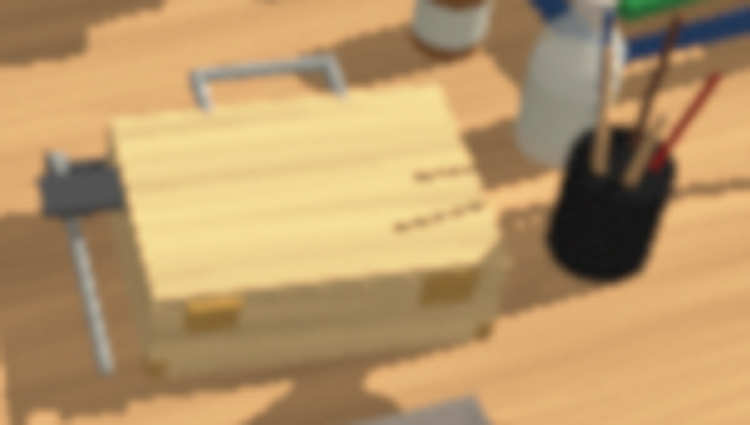

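View pics/scz2.png

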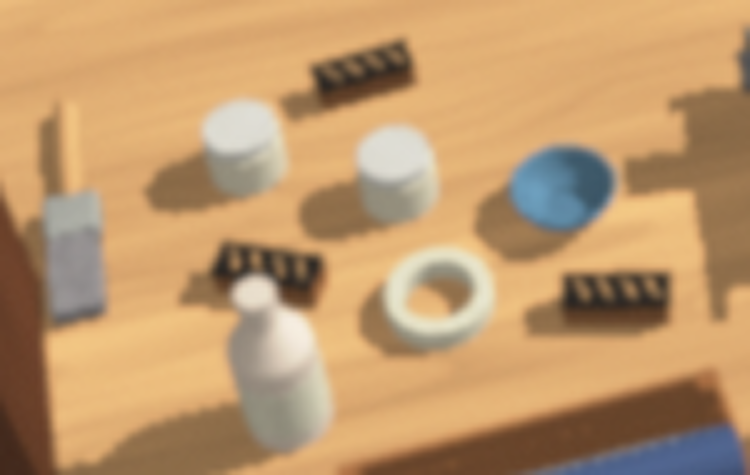

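```bash
cat > chest.py <<'E'
from h import *
from scipy.optimize import least_squares
np.set_printoptions(suppress=True,precision=2)
t=load("top0");s=load("scene0")
obs=[]
T=lambda X,Y:(130+(X+.5)/5.5-.5,140+(Y+.5)/5.4-.5)
S=lambda X,Y:(250+(X+.5)/5-.5,145+(Y+.5)/5-.5)
for P,a,b in [((-95,135,95),(78,373),(442,87)),((-95,-135,95),(545,455),(112,118)),((95,-135,95),(597,138),(152,298)),((95,135,95),(142,72),(503,240)),
  ((-137,52,90),(198,468),(330,60)),((-137,-52,90),(388,500),(197,73)),((126,-175,55),(674,105),(107,370)),]:
    obs.append((t,P,T(*a)));obs.append((s,P,S(*b)))
def W(p,P):
    c,n=np.cos(p[2]),np.sin(p[2]); return np.array([p[0]+c*P[0]-n*P[1],p[1]+n*P[0]+c*P[1],P[2]])
f=lambda p:np.concatenate([proj(c,W(p,P))-np.array(uv) for c,P,uv in obs])
r=least_squares(f,[500,200,0],loss='soft_l1')
print(r.x,np.degrees(r.x[2]));print(f(r.x).reshape(-1,4))
for i in range(0,len(obs),2): print(obs[i][1],tri([(obs[i][0],*obs[i][2]),(obs[i+1][0],*obs[i+1][2])])[0],W(r.x,obs[i][1]))
E
python3 chest.py
cat > objs.py <<'E'
from h import *
np.set_printoptions(suppress=True,precision=1)
t=load("top0");s=load("scene0")
T=lambda X,Y:(270+(X+.5)/5-.5,145+(Y+.5)/4.5-.5)
S=lambda X,Y:(110+(X+.5)/5-.5,170+(Y+.5)/5-.5)
for n,a,b in [("potA top",(320,330),(397,154)),("potB top",(490,418),(241,129)),
 ("blk far",(120,118),(616,290)),("blk mid",(480,256),(268,265)),("blk near",(327,500),(364,66))]:
    x,e=tri([(t,*T(*a)),(s,*S(*b))]);print(n,x,np.round(np.concatenate(e),1))
# block axes from top ends of top face
for n,a,b in [("far",(62,105),(175,133)),("mid",(428,233),(532,283)),("near",(265,505),(391,496))]:
    p=onz(t,*T(*a),28);q=onz(t,*T(*b),28);print(n,(p+q)/2,np.linalg.norm(p-q),np.degrees(np.arctan2(*(q-p)[1::-1])))
E
python3 objs.py
```

```text
[581.02 201.71  -0.15] -8.695253924356606
[[-0.14  0.77 -0.37 -1.11]
 [-0.76 -0.12 -0.33  0.04]
 [ 0.32  0.02  1.    0.22]
 [ 0.56 -1.34  2.39  3.21]
 [ 1.53  0.84 -0.8   0.38]
 [-0.53  0.46  0.89  0.52]
 [ 0.44  1.73  0.42  0.6 ]]
(-95, 135, 95) [510.37 350.38  91.19] [507.52 349.52  95.  ]
(-95, -135, 95) [466.83  82.    95.28] [466.7   82.62  95.  ]
(95, -135, 95) [653.68  52.69  96.13] [654.51  53.9   95.  ]
(95, 135, 95) [686.95 316.27 106.42] [695.33 320.8   95.  ]
(-137, 52, 90) [455.57 277.04  93.34] [453.45 273.82  90.  ]
(-137, -52, 90) [438.69 167.64  94.92] [437.73 171.02  90.  ]
(126, -175, 55) [682.4    8.99  63.11] [679.11   9.67  55.  ]
potA top [ 493.6 -258.8   49.1] [0.6 0.1 0.5 0. ]
potB top [ 431.9 -368.7   48.8] [1.  0.2 0.8 0.1]
blk far [ 652.8 -129.7   26.8] [ 0.3  0.1  0.3 -0. ]
blk mid [ 552.2 -370.5   26.2] [0.6 0.1 0.5 0. ]
blk near [ 372.2 -265.9   27.1] [0.5 0.1 0.4 0. ]
far [ 652.1 -127.6   28. ] 78.77712526665721 -104.89663612940288
mid [ 550.9 -368.    28. ] 77.0996830984459 -117.99821750557834
near [ 372.2 -264.6   28. ] 82.47807575493981 -84.59968342774997
```

```bash
cat >> h.py <<'E'
CX,CY,CYAW=581.0,201.7,np.radians(-8.7)
def ch(P):
    c,n=np.cos(CYAW),np.sin(CYAW); return np.array([CX+c*P[0]-n*P[1],CY+n*P[0]+c*P[1],P[2]])
def down(phi):
    """tool pointing down with x axis at world angle phi (rad)"""
    return np.array([[np.cos(phi),np.sin(phi),0],[np.sin(phi),-np.cos(phi),0],[0,0,-1]])
def handle(th): return ch([95-232*np.cos(th)+5*np.sin(th),0,85+232*np.sin(th)+5*np.cos(th)])
def st():
    s=arm.state(); print("t",s["time_s"],"tcp",np.round(s["eef_pos"],1),"F",np.round(s["force"],1),"g",round(s["grip_width"],3),"j",np.round(s["joints"],2),"z",np.round(Rq(s["tcp_rot"])[:,2],3),"xang",np.round(np.degrees(np.arctan2(*Rq(s["tcp_rot"])[1::-1,0])),1))
E
python3 - <<'E'
from h import *
h=handle(0);print(h)
print(totool(h+[0,0,130],down(CYAW)))
E
```

```text
[445.57633751 222.42273237  90.        ]
[-2.987e+02  3.535e+02 -4.360e+01  0.000e+00  1.000e-01  8.040e+01]
```

```bash
python3 -m crank '[[0,0,-44,0,0,0],[-298.7,353.5,-43.6,0,0.1,80.4],[-298.7,353.5,-43.6,0,0.1,80.4],[-298.7,353.5,-43.6,0,0.1,80.4],[-298.7,353.5,-43.6,0,0.1,80.4],[-298.7,353.5,-43.6,0,0.1,80.4],[-298.7,353.5,-43.6,0,0.1,80.4],[-298.7,353.5,-43.6,0,0.1,80.4],[-298.7,353.5,-43.6,0,0.1,80.4],[-298.7,353.5,-43.6,0,0.1,80.4],[-298.7,353.5,-43.6,0,0.1,80.4],[-298.7,353.5,-43.6,0,0.1,80.4]]' 0.45 30
python3 - <<'E'
from h import *
st();snap("wrist","w1"); print(totool(handle(0)+[0,0,130],down(CYAW)))
c=load("w1");print([proj(c,ch([-137,y,90])) for y in(-55,0,55)])
E
```

```text
time_s: 1.35
eef_pos: [446.3, 221.6, 220.3]
tcp_rot: [-0.0, 0.997, -0.077, 0.0]
force: [-0.4, -0.3, 0.2]
grip_width: 0.447
t 1.35 tcp [446.3 221.6 220.3] F [-0.4 -0.3  0.2] g 0.447 j [ 0.23 -0.16  1.89  0.    1.4   0.39] z [ 0.001  0.001 -1.   ] xang -8.8
[ 0.   0.4  0.3 -0.1 -0.   0. ]
[array([261.58787358, 223.9183126 ]), array([261.41316591, 178.35642693]), array([261.22363403, 128.9285478 ])]
```

View pics/w1.png

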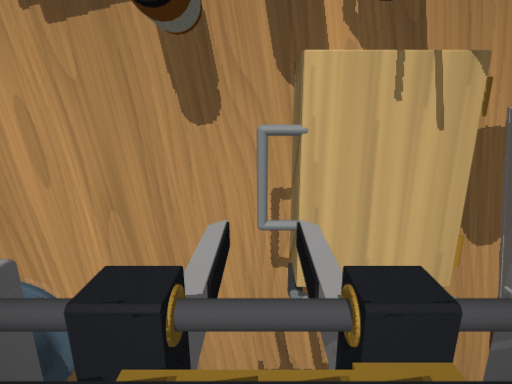

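The handle bar runs straight down at u≈263, v 130–225. That is within 2 px of the prediction, so I'll descend onto it.

```bash
python3 -m crank '[[1,0.4,50,0,0,0],[1,0.4,100,0,0,0],[1,0.4,130,0,0,0],[1,0.4,149,0,0,0],[1,0.4,149,0,0,0]]' 0.45 40
python3 -m crank '[[0,0,0,0,0,0],[0,0,0,0,0,0],[0,0,0,0,0,0],[0,0,0,0,0,0],[0,0,0,0,0,0]]' 0 40
python3 - <<'E'
from h import *
st();snap("wrist","w2")
s=arm.state();h0=handle(0)
for th in np.r_[0.1:1.6:.15]:
    d=handle(th)-h0; print(round(th,2),np.round(Rq(s["tcp_rot"]).T@d,1))
for th in (1.5,1.585):
    d=handle(th)-h0; print(round(th,3),np.round(Rq(s["tcp_rot"]).T@d,1))
E
```

```text
time_s: 1.9
eef_pos: [443.2, 223.4, 68.3]
tcp_rot: [0.0, 0.997, -0.074, -0.003]
force: [0.1, -0.7, 0.6]
grip_width: 0.448
time_s: 2.4
eef_pos: [447.4, 222.5, 72.2]
tcp_rot: [-0.001, 0.997, -0.076, 0.001]
force: [-0.4, -0.1, 0.9]
grip_width: 0.062
t 2.4 tcp [447.4 222.5  72.2] F [-0.4 -0.1  0.9] g 0.062 j [0.23 0.01 2.02 0.   1.11 0.38] z [ 0.003  0.001 -1.   ] xang -8.7
0.1 [  1.7  -0.  -23.1]
0.25 [  8.6  -0.1 -57.2]
0.4 [ 20.4  -0.1 -89.9]
0.55 [ 3.710e+01 -1.000e-01 -1.205e+02]
0.7 [  58.1   -0.2 -148.2]
0.85 [  83.    -0.2 -172.4]
1.0 [ 111.2   -0.2 -192.7]
1.15 [ 1.422e+02 -2.000e-01 -2.085e+02]
1.3 [ 1.752e+02 -2.000e-01 -2.195e+02]
1.45 [ 2.095e+02 -2.000e-01 -2.255e+02]
1.5 [ 2.210e+02 -2.000e-01 -2.263e+02]
1.585 [ 2.407e+02 -2.000e-01 -2.264e+02]
```

View pics/w2.png

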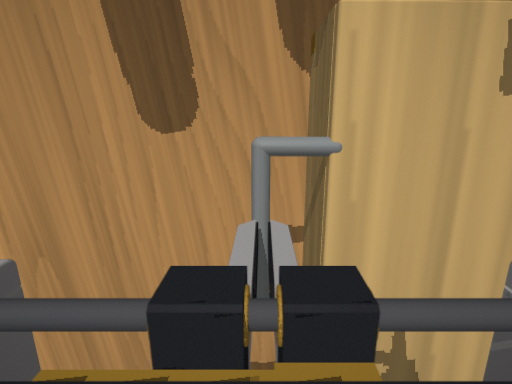

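The bar is at u≈262 between the fingers, but the opening reads 0.062, below the 12 mm bar's 0.13. I'll check whether the fingers are still moving.

```bash
python3 -m crank '[[0,0,-2,0,0,0],[0,0,-4,0,0,0],[0,0,-8,0,0,0],[0,0,-8,0,0,0]]' - 40
python3 - <<'E'
from h import *
st();snap("wrist","w3")
E
```

```text
time_s: 2.85
eef_pos: [447.5, 222.5, 80.3]
tcp_rot: [-0.001, 0.997, -0.076, 0.001]
force: [0.7, 0.1, -0.3]
grip_width: 0.004
t 2.85 tcp [447.5 222.5  80.3] F [ 0.7  0.1 -0.3] g 0.004 j [0.23 0.   2.01 0.   1.12 0.38] z [ 0.003  0.001 -1.   ] xang -8.7
```

View pics/w3.png

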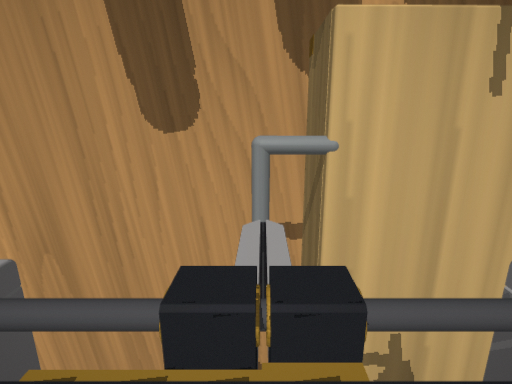

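```bash
python3 - <<'E'
from h import *
for k in((263,130),(263,225)): pass
print(tri([(load("w1"),263,130),(load("w3"),261,144)]))
print(tri([(load("w1"),308,130),(load("w3"),336,144)]))
print([ (proj(load(w),ch([-137,55,90])),proj(load(w),ch([-137,55,40]))) for w in("w1","w2","w3")])
arm.state()
import cv2
snap("scene","s2");a=cv2.imread("pics/s2.png");cv2.imwrite("pics/s2z.png",cv2.resize(a[120:230,240:400],None,fx=5,fy=5,interpolation=cv2.INTER_CUBIC))
E
```

```text
(array([455.30133158, 275.18670634,  85.61904739]), [array([-0.27394319, -0.02764422]), array([0.45739731, 0.04697638])])
(array([505.53980493, 266.88821622,  78.92741999]), [array([-0.0225034 ,  0.04602573]), array([ 0.03907123, -0.07484526])])
[(array([261.22363403, 128.9285478 ]), array([261.41384844, 126.70587615])), (array([258.95567625, 143.85019014]), array([259.61168846, 137.2850667 ])), (array([258.91395849, 142.60504311]), array([259.54913403, 136.49551255]))]
```

View pics/s2z.png

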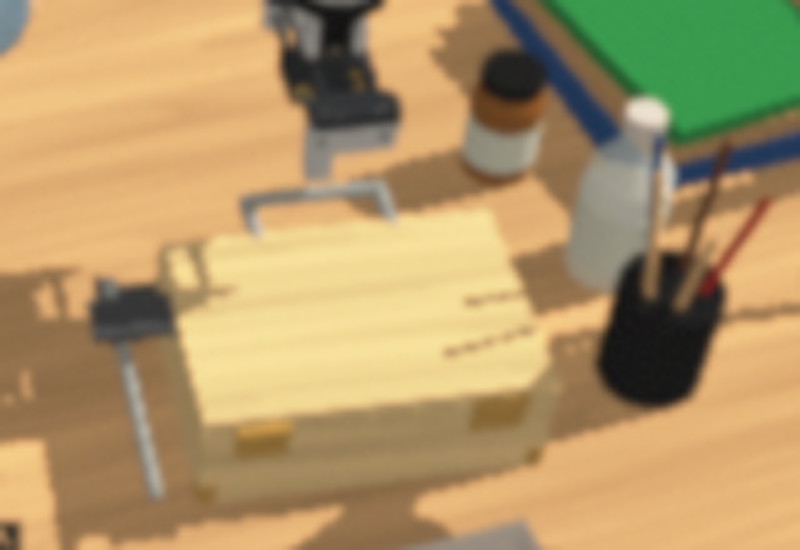

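```bash
python3 - <<'E'
from h import *
c=load("s2")
f=lambda p:(proj(c,p)-[240,120])*5
s=arm.state();print(f(s["eef_pos"]),f(np.array(s["eef_pos"])+[0,0,20]))
print("bar",[f(ch([-137,y,z])) for y in(-55,0,55) for z in (90,)], f(ch([-95,0,95])))
E
```

```text
[311.53634969 202.06330661] [313.57668008 184.11894183]
bar [array([245.81770405, 198.97925322]), array([311.91143402, 191.72638678]), array([377.58414513, 184.5197213 ])] [324.57605329 222.67509846]
```

The fingers closed just above the bar. In both views the visible tips sit about 25–30 mm higher than the reported TCP. I'll open, go lower and look again.

```bash
python3 -m crank '[[0,0,-20,0,0,0],[0,0,-20,0,0,0],[0,0,-20,0,0,0],[0,0,-20,0,0,0],[0,0,-20,0,0,0]]' 0.45 40
python3 -m crank '[[0,0,10,0,0,0],[0,0,20,0,0,0],[0,0,30,0,0,0],[0,0,40,0,0,0],[0,0,45,0,0,0],[0,0,45,0,0,0]]' 
python3 - <<'E'
from h import *
st();snap("wrist","w4")
snap("scene","s4");a=cv2.imread("pics/s4.png");cv2.imwrite("pics/s4z.png",cv2.resize(a[130:190,270:360],None,fx=8,fy=8,interpolation=cv2.INTER_CUBIC))
E
```

```text
time_s: 3.45
eef_pos: [446.3, 222.2, 98.7]
tcp_rot: [-0.0, 0.997, -0.076, -0.0]
force: [-0.0, -0.7, 0.1]
grip_width: 0.394
time_s: 4.05
eef_pos: [446.1, 222.2, 53.3]
tcp_rot: [-0.0, 0.997, -0.076, -0.0]
force: [0.2, 0.7, -1.5]
grip_width: 0.45
t 4.05 tcp [446.1 222.2  53.3] F [ 0.2  0.7 -1.5] g 0.45 j [0.23 0.04 2.03 0.   1.07 0.38] z [-0.001  0.    -1.   ] xang -8.7
```

View pics/s4z.png

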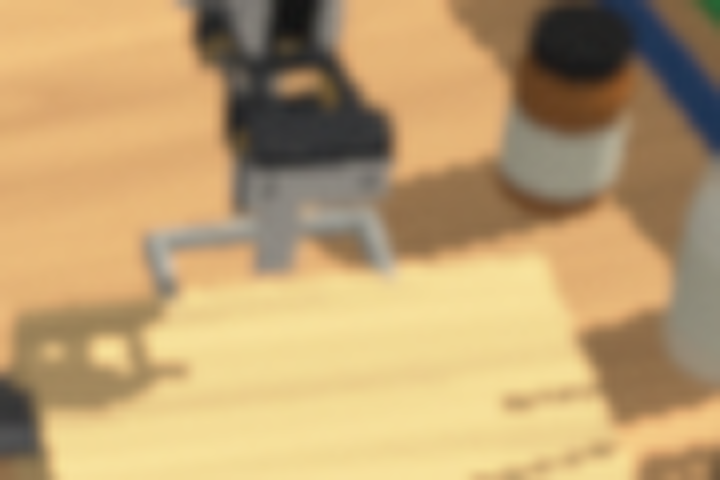

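View pics/w4.png

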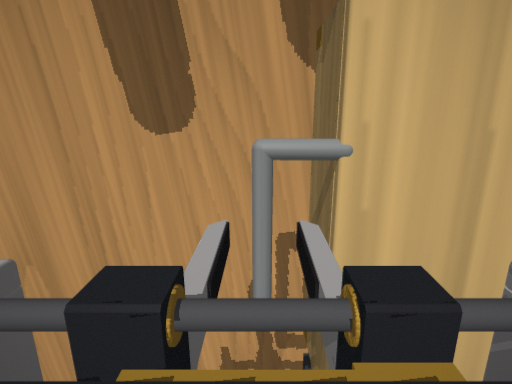

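The rear finger is now between the bar and the lid edge, and in the wrist view the bar lies midway between the fingers. Closing.

```bash
python3 -m crank '[[0,0,0,0,0,0],[0,0,0,0,0,0],[0,0,0,0,0,0],[0,0,0,0,0,0],[0,0,0,0,0,0],[0,0,0,0,0,0],[0,0,0,0,0,0]]' 0 45
python3 - <<'E'
from h import *
st()
E
```

```text
time_s: 4.85
eef_pos: [445.7, 222.6, 54.6]
tcp_rot: [-0.0, 0.997, -0.076, -0.001]
force: [-5.0, 0.8, 5.6]
grip_width: 0.115
t 4.85 tcp [445.7 222.6  54.6] F [-5.   0.8  5.6] g 0.115 j [0.23 0.04 2.03 0.   1.07 0.38] z [-0.002  0.001 -1.   ] xang -8.7
```

```bash
python3 -m crank '[[0.5,0,-11.6,0,0,0],[3.4,0,-34.6,0,0,0],[8.5,0,-57.2,0,0,0],[15.8,0,-79.2,0,0,0],[25.3,0,-100.4,0,0,0],[37.1,0,-120.5,0,0,0],[50.3,0,-139.4,0,0,0],[65.7,0,-156.8,0,0,0],[82.8,0,-172.4,0,0,0],[101.1,0,-186.6,0,0,0],[121,-0.2,-198.7,0,0,0],[142.2,-0.2,-208.5,0,0,0]]' 0 45
python3 - <<'E'
from h import *
st();snap("scene","s5")
E
```

```text
time_s: 6.05
eef_pos: [588.0, 201.0, 266.9]
tcp_rot: [-0.001, 0.997, -0.075, 0.002]
force: [-2.3, -0.6, 2.3]
grip_width: 0.123
t 6.05 tcp [588.  201.  266.9] F [-2.3 -0.6  2.3] g 0.123 j [0.15 0.12 1.54 0.   1.48 0.3 ] z [ 0.004  0.001 -1.   ] xang -8.6
```

View pics/s5.png

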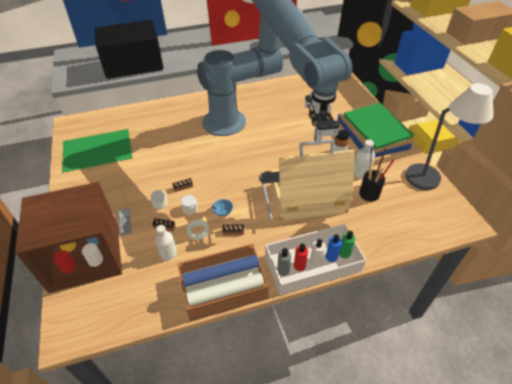

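```bash
python3 -m crank '[[10.7,0,-4.5,0,0,0],[21.4,0,-8.3,0,0,0],[43.9,0,-14,0,0,0],[67.3,0,-17,0,0,0],[78.8,0,-17.8,0,0,0],[90.4,0,-18,0,0,0],[97.5,0,-17.8,0,0,0],[97.5,0,-17.8,0,0,0],[97.5,0,-17.8,0,0,0]]' 0 45
python3 - <<'E'
from h import *
st();snap("scene","s6");snap("wrist","w6")
print(handle(1.58),handle(1.55))
E
```

```text
time_s: 7.0
eef_pos: [684.3, 185.4, 282.8]
tcp_rot: [0.0, 0.997, -0.076, 0.002]
force: [-0.7, -3.3, 5.4]
grip_width: 0.113
t 7.0 tcp [684.3 185.4 282.8] F [-0.7 -3.3  5.4] g 0.113 j [ 0.11  0.32  1.28 -0.    1.54  0.26] z [ 0.004 -0.001 -1.   ] xang -8.7
[681.95983328 186.25097457 316.94415627] [675.07942998 187.30382422 317.05380743]
```

View pics/s6.png

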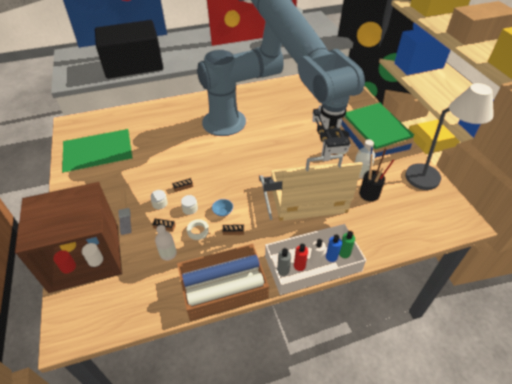

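View pics/w6.png

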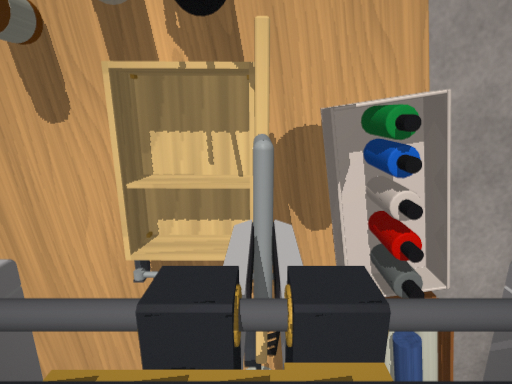

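The lid is near upright: its edge is at u≈250–270 in the wrist view, θ≈1.58–1.59. I'll release it and back off upward.

```bash
python3 -m crank '[[0,0,0,0,0,0],[0,0,0,0,0,0],[0,0,0,0,0,0],[0,0,0,0,0,0],[0,0,0,0,0,0],[0,0,0,0,0,0],[0,0,-20,0,0,0],[0,0,-50,0,0,0],[0,0,-80,0,0,0],[0,0,-80,0,0,0]]' 0.45 45
python3 - <<'E'
from h import *
st();snap("scene","s7");snap("wrist","w7")
a=cv2.imread("pics/s7.png");cv2.imwrite("pics/s7z.png",cv2.resize(a[130:240,240:380],None,fx=5,fy=5,interpolation=cv2.INTER_CUBIC))
# rod targets
for r in (0,.3,.6,.75): print(r,ch([-90+100*np.cos(r),-175,55+100*np.sin(r)]),ch([-90+216*np.cos(r),-175,55+216*np.sin(r)]))
print(totool(ch([10,-175,0])+[0,0,320],down(CYAW+np.pi/2)))
E
```

```text
time_s: 8.1
eef_pos: [685.2, 186.5, 367.3]
tcp_rot: [-0.001, 0.997, -0.075, 0.005]
force: [0.2, 0.5, 0.4]
grip_width: 0.453
t 8.1 tcp [685.2 186.5 367.3] F [0.2 0.5 0.4] g 0.453 j [0.11 0.3  1.15 0.   1.68 0.26] z [ 0.011  0.002 -1.   ] xang -8.7
0 [564.41429532  27.20096161  55.        ] [679.07958619   9.65470646  55.        ]
0.3 [559.99933458  27.87654554  84.55202067] [669.54327098  11.11396774 118.83236464]
0.6 [547.14882763  29.84294942 111.46424734] [641.78617598  15.36140014 176.96277425]
0.75 [537.89190404  31.25945778 123.163876  ] [621.79122101  18.4210582  202.23397217]
[-94.  175.3  41.    0.   -0.2 -90. ]
```

View pics/s7z.png

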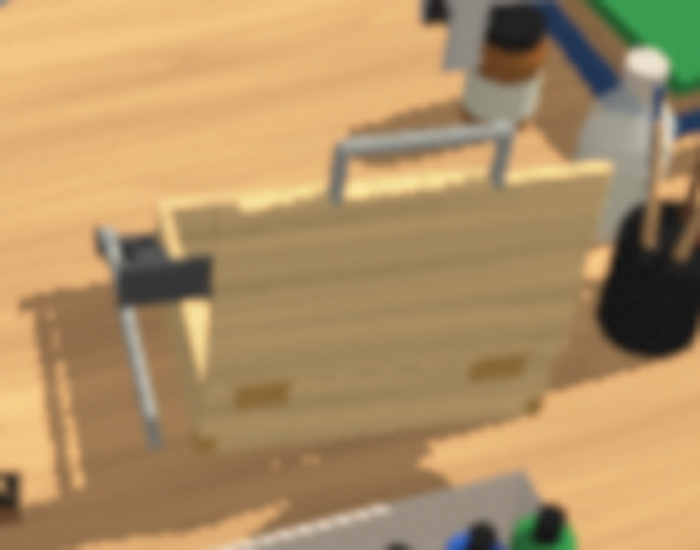

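View pics/w7.png

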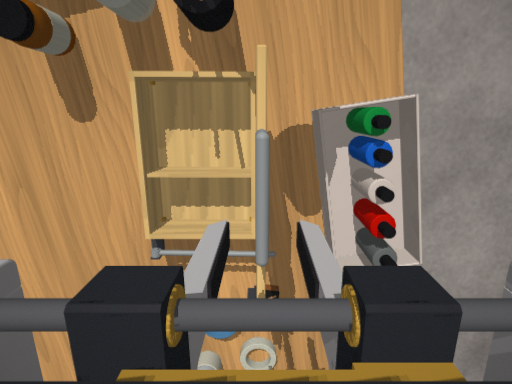

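The lid stays up by itself. Next is the rod: retreat toward the robot, go right, turn −90° and look from above.

```bash
python3 -m crank '[[-48,0,0,0,0,0],[-94,20,0,0,0,-8],[-94,60,20,0,-0.2,-16],[-94,100,41,0,-0.2,-24],[-94,140,80,0,-0.2,-32],[-94,175,120,0,-0.2,-40],[-94,175,150,0,-0.2,-48],[-94,175,150,0,-0.2,-56],[-94,175,150,0,-0.2,-64],[-94,175,150,0,-0.2,-72],[-94,175,150,0,-0.2,-80],[-94,175.3,150,0,-0.2,-88]]' 0.35 45
python3 - <<'E'
from h import *
st();print(totool(ch([10,-175,0])+[0,0,220],down(CYAW+np.pi/2)))
snap("wrist","w8")
c=load("w8");print([proj(c,ch([x,-175,55])) for x in(-90,10,126)])
E
```

```text
time_s: 9.4
eef_pos: [562.8, 27.4, 208.2]
tcp_rot: [-0.002, 0.768, 0.641, -0.002]
force: [-0.3, -0.3, 0.4]
grip_width: 0.349
t 9.4 tcp [562.8  27.4 208.2] F [-0.3 -0.3  0.4] g 0.349 j [-0.15  0.02  1.75 -0.    1.38 -1.54] z [-0.005 -0.    -1.   ] xang 79.7
[  0.    1.5 -11.8  -0.3   0.1  -1.6]
[array([260.51078543,  89.46620286]), array([263.05810127, 176.45788784]), array([265.60814006, 263.5425628 ])]
```

View pics/w8.png

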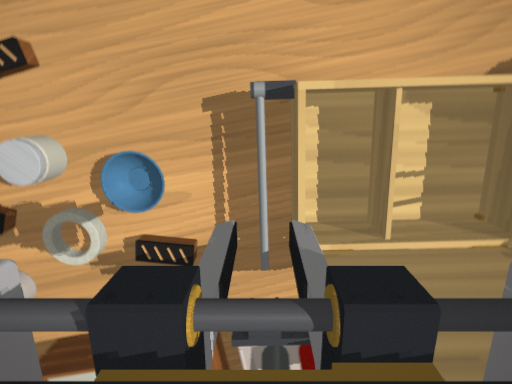

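The rod runs from its pivot at (259,89) to the tip at (266,264), within 2 px of the prediction. I'll descend and grip it at the grip point.

```bash
python3 -m crank '[[0,1.5,50,0,0,-1.5],[0,1.5,100,0,0,-1.5],[0,1.5,130,0,0,-1.5],[0,1.5,155,0,0,-1.5],[0,1.5,170,0,0,-1.5],[0,1.5,180,0,0,-1.5],[0,1.5,180,0,0,-1.5]]' 0.35 30
python3 -m crank '[[0,0,0,0,0,0],[0,0,0,0,0,0],[0,0,0,0,0,0],[0,0,0,0,0,0],[0,0,0,0,0,0],[0,0,0,0,0,0]]' 0 30
python3 - <<'E'
from h import *
st();snap("wrist","w9")
E
```

```text
time_s: 10.15
eef_pos: [564.6, 26.9, 29.5]
tcp_rot: [-0.001, 0.762, 0.648, -0.002]
force: [0.2, 0.7, -0.2]
grip_width: 0.352
time_s: 10.75
eef_pos: [566.2, 26.4, 31.7]
tcp_rot: [0.001, 0.761, 0.648, -0.001]
force: [-1.3, -3.0, 3.8]
grip_width: 0.007
t 10.75 tcp [566.2  26.4  31.7] F [-1.3 -3.   3.8] g 0.007 j [-0.15  0.23  1.86 -0.    1.05 -1.56] z [ 0.    -0.002 -1.   ] xang 80.8
```

View pics/w9.png

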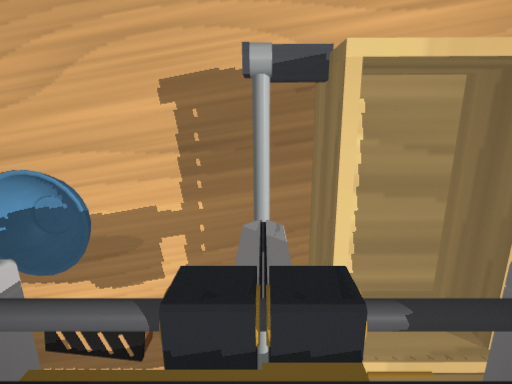

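It closed empty again, and again by about 30 mm. The camera geometry agrees with the reported pose, so the real fingertips must end about 30 mm short of the reported TCP. I'll go lower.

```bash
python3 -m crank '[[0,0,-15,0,0,0],[0,0,-15,0,0,0],[0,0,-15,0,0,0],[0,0,-15,0,0,0],[0,0,-15,0,0,0]]' 0.35 30
python3 -m crank '[[0,-1,0,0,0,0],[0,-1,12,0,0,0],[0,-1,22,0,0,0],[0,-1,32,0,0,0],[0,-1,36,0,0,0],[0,-1,36,0,0,0]]'
python3 -m crank '[[0,0,0,0,0,0],[0,0,0,0,0,0],[0,0,0,0,0,0],[0,0,0,0,0,0],[0,0,0,0,0,0],[0,0,0,0,0,0]]' 0 30
python3 - <<'E'
from h import *
st();snap("wrist","w10")
E
```

```text
time_s: 11.3
eef_pos: [565.3, 27.0, 45.4]
tcp_rot: [-0.0, 0.761, 0.648, -0.001]
force: [-0.4, -0.1, -1.1]
grip_width: 0.346
time_s: 11.9
eef_pos: [563.7, 27.0, 8.6]
tcp_rot: [-0.001, 0.761, 0.648, -0.002]
force: [0.1, -0.3, 0.3]
grip_width: 0.347
time_s: 12.5
eef_pos: [564.9, 25.8, 10.4]
tcp_rot: [0.001, 0.761, 0.648, -0.001]
force: [-0.6, -5.3, 1.2]
grip_width: 0.1
t 12.5 tcp [564.9  25.8  10.4] F [-0.6 -5.3  1.2] g 0.1 j [-0.15  0.26  1.87 -0.    1.01 -1.56] z [-0.001 -0.003 -1.   ] xang 80.9
```

View pics/w10.png

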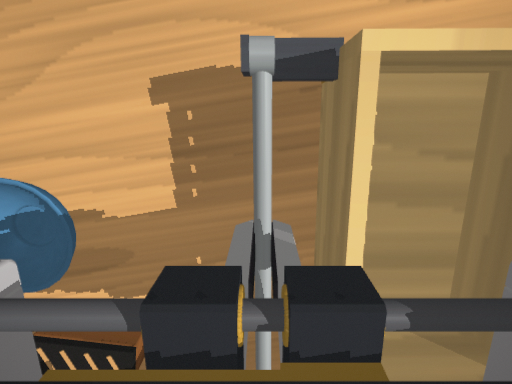

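The rod is held (0.10 × 94 ≈ 9.4 mm). Now I'll work out the arc about the pivot, with the tool turning along with the rod.

```bash
python3 - <<'E'
from h import *
s=arm.state();R0=Rq(s["tcp_rot"]);p=np.array(s["eef_pos"]);pv=ch([-90,-175,55]);ax=ch([0,-1,0])-ch([0,0,0])
for r in np.linspace(0,.76,12)[1:]:
    Q=R.from_rotvec(ax*r).as_matrix(); t=pv+Q@(p-pv)
    print(totool(t,Q@R0).tolist())
E
```

```text
[0.0, 2.8, -7.1, -4.0, 0.0, 0.0]
[-0.0, 5.2, -14.3, -7.9, 0.1, 0.0]
[-0.0, 7.0, -21.7, -11.9, 0.1, 0.0]
[-0.0, 8.4, -29.2, -15.8, 0.1, 0.0]
[-0.0, 9.2, -36.7, -19.8, 0.2, 0.1]
[-0.1, 9.4, -44.3, -23.8, 0.2, 0.1]
[-0.1, 9.2, -51.9, -27.7, 0.2, 0.1]
[-0.1, 8.4, -59.5, -31.7, 0.2, 0.1]
[-0.1, 7.1, -67.0, -35.6, 0.3, 0.1]
[-0.2, 5.3, -74.4, -39.6, 0.3, 0.1]
[-0.2, 3.0, -81.7, -43.5, 0.3, 0.1]
```

```bash
python3 -m crank '[[0,2.8,-7.1,-4,0,0],[0,5.2,-14.3,-7.9,0,0],[0,7,-21.7,-11.9,0,0],[0,8.4,-29.2,-15.8,0,0],[0,9.2,-36.7,-19.8,0,0],[0,9.4,-44.3,-23.8,0,0],[0,9.2,-51.9,-27.7,0,0],[0,8.4,-59.5,-31.7,0,0],[0,7.1,-67,-35.6,0,0],[0,5.3,-74.4,-39.6,0,0],[0,3,-81.7,-43.5,0,0],[0,3,-81.7,-43.5,0,0]]' 0 30
python3 - <<'E'
from h import *
st();snap("scene","s11");snap("wrist","w11");snap("top","t11")
a=cv2.imread("pics/s11.png");cv2.imwrite("pics/s11z.png",cv2.resize(a[110:240,240:380],None,fx=5,fy=4.6,interpolation=cv2.INTER_CUBIC))
for f in("s11","t11","w11"):
    c=load(f);print(f,[proj(c,ch([-90+216*np.cos(r),-175,55+216*np.sin(r)])) for r in(.7,.75,.8)],proj(c,ch([-90,-175,55])))
E
```

```text
time_s: 13.75
eef_pos: [567.7, 25.4, 92.6]
tcp_rot: [0.284, 0.707, 0.602, 0.24]
force: [-0.7, -9.9, 1.1]
grip_width: 0.096
t 13.75 tcp [567.7  25.4  92.6] F [-0.7 -9.9  1.1] g 0.096 j [-0.15 -0.23  2.38 -0.04  0.23 -1.52] z [ 0.681 -0.112 -0.723] xang 80.8
s11 [array([269.81585457, 183.07341293]), array([269.50569031, 179.9984158 ]), array([269.17298273, 176.91172105])] [261.84803946 177.28285775]
t11 [array([249.01228957, 166.44344414]), array([248.53084865, 168.21363772]), array([248.02157774, 170.17131787])] [241.33292187 225.13861531]
w11 [array([266.19287087, 383.16377665]), array([266.25772496, 397.21722405]), array([266.32609059, 412.09463968])] [264.52568474  55.02684373]
```

View pics/s11z.png

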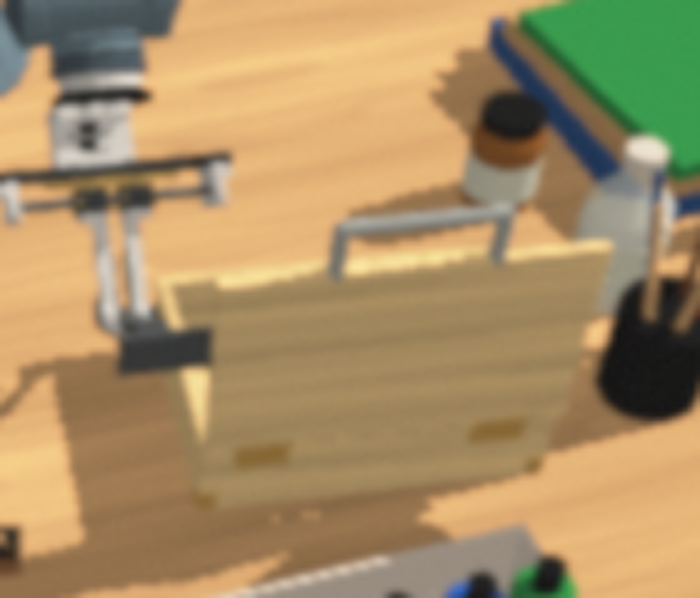

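View pics/w11.png

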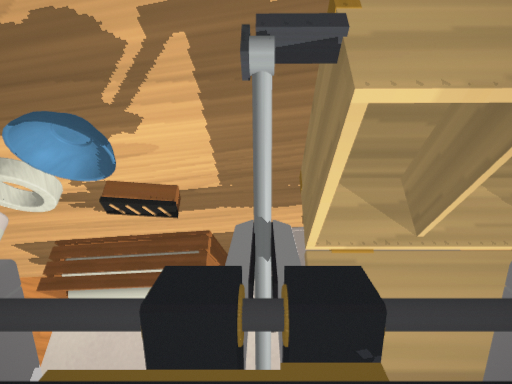

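The rod is up to about 0.76 with its tip behind the ear (scene (265,185)). I'll release it and back straight out.

```bash
python3 -m crank '[[0,0,0,0,0,0],[0,0,0,0,0,0],[0,0,0,0,0,0],[0,0,-15,0,0,0],[0,0,-35,0,0,0],[0,0,-60,0,0,0],[0,0,-90,0,0,0],[0,0,-90,0,0,0]]' 0.35 30
python3 - <<'E'
from h import *
st();snap("scene","s12");snap("wrist","w12");snap("top","t12")
a=cv2.imread("pics/t12.png");cv2.imwrite("pics/t12z.png",cv2.resize(a[140:250,130:270],None,fx=5.5,fy=5.4,interpolation=cv2.INTER_CUBIC))
for f in("s12","t12","w12"):
    c=load(f);print(f,[proj(c,ch([-90+216*np.cos(r),-175,55+216*np.sin(r)])) for r in(.7,.75,.8)],proj(c,ch([-90,-175,55])))
E
```

```text
time_s: 14.7
eef_pos: [507.7, 36.9, 161.9]
tcp_rot: [0.285, 0.706, 0.602, 0.243]
force: [0.5, 0.4, -0.5]
grip_width: 0.348
t 14.7 tcp [507.7  36.9 161.9] F [ 0.5  0.4 -0.5] g 0.348 j [-0.14 -0.61  2.48 -0.02  0.5  -1.54] z [ 0.686 -0.11  -0.719] xang 80.9
s12 [array([269.81585457, 183.07341293]), array([269.50569031, 179.9984158 ]), array([269.17298273, 176.91172105])] [261.84803946 177.28285775]
t12 [array([249.01228957, 166.44344414]), array([248.53084865, 168.21363772]), array([248.02157774, 170.17131787])] [241.33292187 225.13861531]
w12 [array([263.52216681, 303.13104418]), array([263.4980065 , 310.27329315]), array([263.46895479, 317.4408266 ])] [261.98956182  72.69532087]
```

View pics/t12z.png

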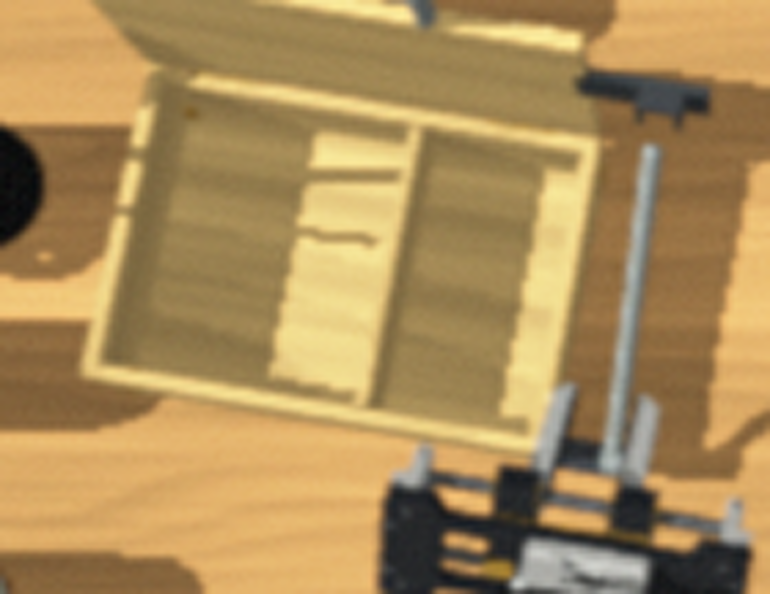

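View pics/w12.png

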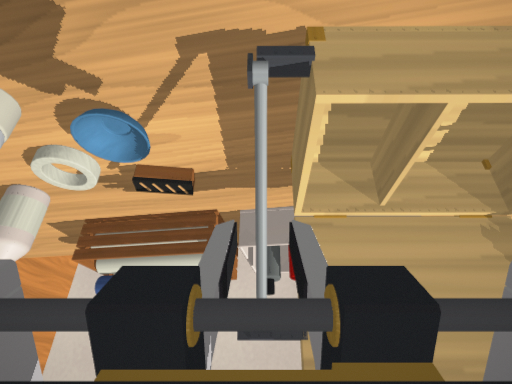

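The rod tip end is at (248,166) in the top view, consistent with rod ≈0.75. Next I'll go back above the handle, rising first and turning the tool upright.

```bash
python3 - <<'E'
from h import *
t=np.array([520,60,360.]);print(totool(t,down(CYAW+np.pi/2)))
t2=handle(1.58);t2[2]=360;D=down(CYAW+np.pi/2);print(D.T@(t2-t),t2)
E
```

```text
[  25.   147.  -141.7   43.4    0.2   -0.4]
[149.2964938  140.99947914   0.        ] [681.95983328 186.25097457 360.        ]
```

```bash
python3 -m crank '[[5,30,-35,0,0,0],[10,60,-65,8,0,0],[15,90,-95,16,0,0],[20,120,-120,24,0,0],[25,147,-141.7,32,0,0],[25,147,-141.7,40,0.2,-0.4],[25,147,-141.7,43.4,0.2,-0.4],[25,147,-141.7,43.4,0.2,-0.4]]' 0.45 40
python3 -m crank '[[30,20,0,0,0,8],[60,40,0,0,0,16],[90,60,0,0,0,24],[110,90,0,0,0,32],[130,120,0,0,0,40],[149,141,0,0,0,48],[149,141,0,0,0,56],[149,141,0,0,0,64],[149,141,0,0,0,72],[149,141,0,0,0,80],[149,141,0,0,0,88],[149,141,0,0,0,90]]'
python3 - <<'E'
from h import *
st();t=handle(1.58);t[2]=360;print(totool(t,down(CYAW)));snap("wrist","w13");snap("scene","s13")
c=load("w13");print([(th,proj(c,handle(th))) for th in(1.5,1.54,1.58)])
E
```

```text
time_s: 15.65
eef_pos: [521.9, 59.3, 357.0]
tcp_rot: [-0.002, 0.759, 0.651, -0.002]
force: [0.5, 0.3, -0.5]
grip_width: 0.449
time_s: 16.85
eef_pos: [681.6, 185.9, 358.4]
tcp_rot: [0.001, 0.997, -0.078, -0.001]
force: [1.0, -0.2, -0.6]
grip_width: 0.446
t 16.85 tcp [681.6 185.9 358.4] F [ 1.  -0.2 -0.6] g 0.446 j [ 0.11  0.3   1.16 -0.    1.68  0.26] z [-0.001 -0.001 -1.   ] xang -8.9
[ 0.2 -0.4 -1.6  0.1  0.1 -0.2]
[(1.5, array([240.64019427, 200.65941645])), (1.54, array([251.49161666, 200.71430718])), (1.58, array([262.37255961, 200.64521379]))]
```

View pics/w13.png

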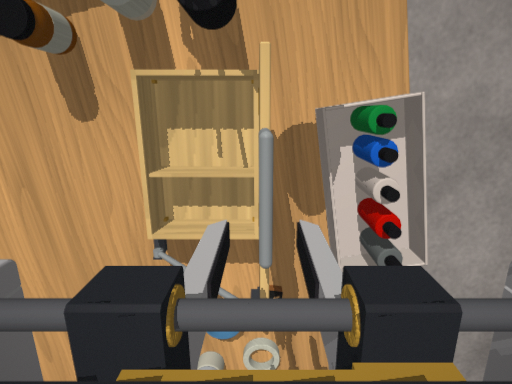

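The bar is at u≈265, midway between the fingers, so the lid is at ≈1.59. I'll descend, close and then lower it in stages.

```bash
python3 -m crank '[[1,-0.4,30,0,0,0],[1,-0.4,60,0,0,0],[1,-0.4,77,0,0,0],[1,-0.4,77,0,0,0]]' 0.45 40
python3 -m crank '[[0,0,0,0,0,0],[0,0,0,0,0,0],[0,0,0,0,0,0],[0,0,0,0,0,0],[0,0,0,0,0,0],[0,0,0,0,0,0]]' 0 40
python3 -m crank '[[-5,0,0,0,0,0],[-10,0,0,0,0,0],[-15,0,0,0,0,0],[-20,0,0,0,0,0],[-25,0,0.5,0,0,0],[-29,0,0.9,0,0,0],[-29,0,0.9,0,0,0]]' 0 40
python3 - <<'E'
from h import *
st();snap("top","t14");snap("scene","s14")
a=cv2.imread("pics/t14.png");cv2.imwrite("pics/t14z.png",cv2.resize(a[120:250,170:270],None,fx=6,fy=4.6,interpolation=cv2.INTER_CUBIC))
a=cv2.imread("pics/s14.png");cv2.imwrite("pics/s14z.png",cv2.resize(a[130:240,240:380],None,fx=5,fy=5,interpolation=cv2.INTER_CUBIC))
E
```

```text
time_s: 17.35
eef_pos: [681.2, 185.8, 279.2]
tcp_rot: [0.001, 0.997, -0.076, -0.003]
force: [-0.1, -1.0, 0.2]
grip_width: 0.448
time_s: 17.95
eef_pos: [683.4, 186.0, 285.1]
tcp_rot: [0.0, 0.997, -0.076, 0.001]
force: [1.1, -0.5, 3.7]
grip_width: 0.117
time_s: 18.65
eef_pos: [653.5, 190.7, 283.6]
tcp_rot: [0.0, 0.997, -0.076, 0.0]
force: [-0.7, 0.1, 6.5]
grip_width: 0.116
t 18.65 tcp [653.5 190.7 283.6] F [-0.7  0.1  6.5] g 0.116 j [ 0.12  0.25  1.36 -0.    1.53  0.27] z [ 0.001 -0.    -1.   ] xang -8.7
```

View pics/s14z.png

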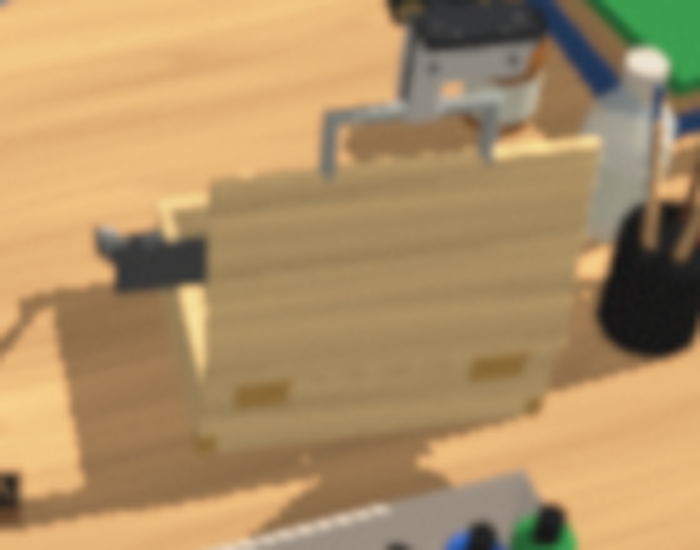

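View pics/t14z.png

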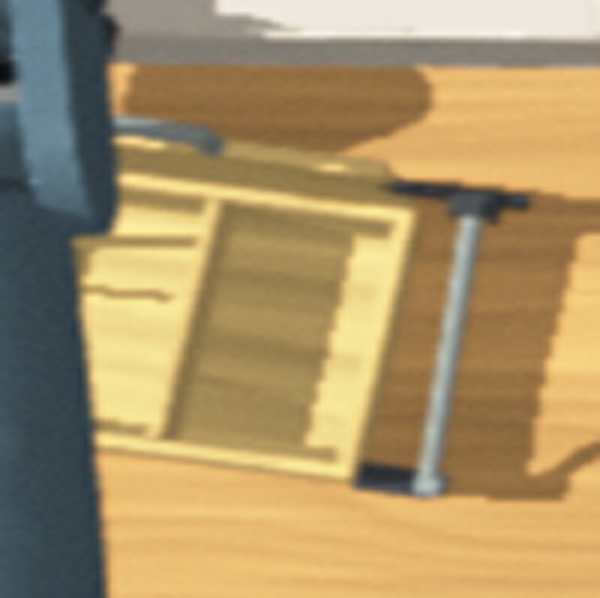

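In the top view the rod tip is entering the ear's pocket (near (249,164)). I'll continue slowly, watching the force.

```bash
python3 -m crank '[[-3,0,0.3,0,0,0],[-6,0,0.6,0,0,0],[-8,0,0.8,0,0,0],[-8,0,0.8,0,0,0]]' 0 40
python3 -m crank '[[-2,0,0.3,0,0,0],[-4,0,0.5,0,0,0],[-4,0,0.5,0,0,0],[-4,0,0.5,0,0,0]]' 0 40
python3 -m crank '[[-2,0,0.3,0,0,0],[-3,0,0.5,0,0,0],[-3,0,0.5,0,0,0],[-3,0,0.5,0,0,0]]' 0 40
python3 - <<'E'
from h import *
st();print(handle(1.4)-handle(1.585))
snap("top","t15");snap("scene","s15")
a=cv2.imread("pics/t15.png");cv2.imwrite("pics/t15z.png",cv2.resize(a[120:250,170:270],None,fx=6,fy=4.6,interpolation=cv2.INTER_CUBIC))
E
```

```text
time_s: 19.15
eef_pos: [645.7, 191.9, 282.6]
tcp_rot: [0.0, 0.997, -0.076, 0.0]
force: [0.0, -0.0, 5.5]
grip_width: 0.12
time_s: 19.55
eef_pos: [642.0, 192.5, 282.0]
tcp_rot: [0.0, 0.997, -0.076, 0.0]
force: [0.3, 1.4, 5.8]
grip_width: 0.117
time_s: 19.95
eef_pos: [639.0, 193.0, 281.4]
tcp_rot: [0.0, 0.997, -0.076, 0.0]
force: [0.2, 1.0, 5.8]
grip_width: 0.115
t 19.95 tcp [639.  193.  281.4] F [0.2 1.  5.8] g 0.115 j [ 0.12  0.22  1.4  -0.    1.52  0.28] z [ 0. -0. -1.] xang -8.7
[-42.30730659   6.47392764  -2.431409  ]
```

View pics/t15z.png

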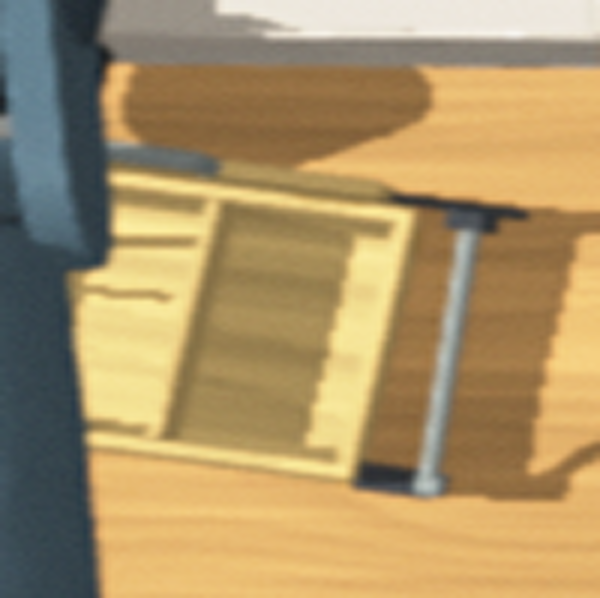

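```bash
python3 -m crank '[[-1,0,0.1,0,0,0],[-2,0,0.3,0,0,0],[-2,0,0.3,0,0,0]]' 0 40
python3 -m crank '[[-1,0,0.1,0,0,0],[-2,0,0.3,0,0,0],[-2,0,0.3,0,0,0]]' 0 40
python3 - <<'E'
from h import *
st()
E
```

```text
time_s: 20.35
eef_pos: [637.1, 193.3, 281.2]
tcp_rot: [0.0, 0.997, -0.076, 0.0]
force: [0.4, 0.7, 5.9]
grip_width: 0.112
time_s: 20.65
eef_pos: [635.9, 193.4, 281.0]
tcp_rot: [-0.0, 0.997, -0.076, 0.001]
force: [2.6, 1.3, 5.1]
grip_width: 0.113
t 20.65 tcp [635.9 193.4 281. ] F [2.6 1.3 5.1] g 0.113 j [ 0.13  0.21  1.41 -0.    1.52  0.28] z [ 0.003 -0.    -1.   ] xang -8.7
```

The force along x has risen to 2.6 N, so the lid has met the rod. I'll open slightly, keeping the fingers around the bar as a guard.

```bash
python3 -m crank '[[0,0,0,0,0,0],[0,0,0,0,0,0],[0,0,0,0,0,0],[0,0,0,0,0,0],[0,0,0,0,0,0],[0,0,0,0,0,0],[0,0,0,0,0,0],[0,0,0,0,0,0]]' 0.3 40
python3 - <<'E'
from h import *
st();snap("wrist","w16");snap("scene","s16");snap("top","t16")
a=cv2.imread("pics/t16.png")[150:180,225:275];b=cv2.imread("pics/s16.png")[140:200,245:345]
cv2.imwrite("pics/m16.png",np.vstack([cv2.resize(a,(700,300),interpolation=2),cv2.resize(b,(700,290),interpolation=2)]))
c=load("w16");print([(th,proj(c,handle(th))) for th in(1.36,1.38,1.4,1.42)])
E
```

```text
time_s: 21.45
eef_pos: [635.4, 193.2, 280.6]
tcp_rot: [0.0, 0.997, -0.076, 0.0]
force: [0.4, -0.4, 0.2]
grip_width: 0.297
t 21.45 tcp [635.4 193.2 280.6] F [ 0.4 -0.4  0.2] g 0.297 j [ 0.13  0.22  1.41 -0.    1.52  0.28] z [ 0.001 -0.001 -1.   ] xang -8.7
[(1.36, array([255.66838321, 234.98344363])), (1.38, array([263.03888861, 235.50409453])), (1.4, array([270.49418602, 235.97018534])), (1.42, array([278.02165064, 236.38024188]))]
```

View pics/w16.png

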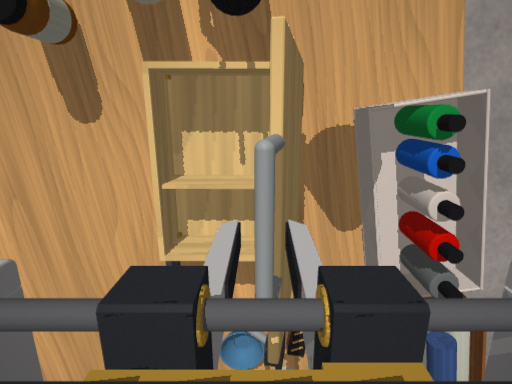

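View pics/m16.png

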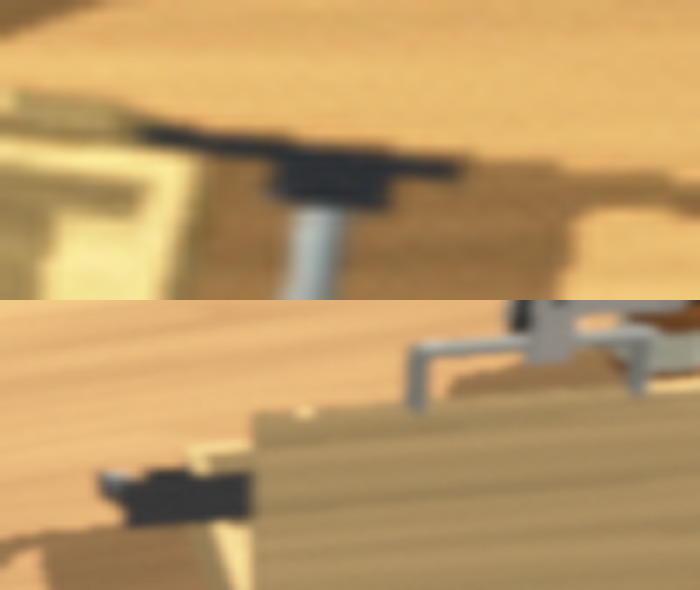

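The bar stayed at u≈264 between the opened fingers (front pad at u≈240) with no force, so the lid rests by itself at ≈1.385. The rod tip sits inside the pocket. I'll open fully, leave upward, and compute clearances for the pots and blocks.

```bash
python3 -m crank '[[0,0,0,0,0,0],[0,0,0,0,0,0],[0,0,-30,0,0,0],[0,0,-60,0,0,0],[0,0,-90,0,0,0],[0,0,-90,0,0,0]]' 0.5 40
python3 - <<'E'
from h import *
st();t=load("top0")
T=lambda X,Y:(270+(X+.5)/5-.5,145+(Y+.5)/4.5-.5)
print("dish",onz(t,*T(139,258),30),"tape",onz(t,*T(302,180),22))
for n,u,v,z in(("brushpot",121,172,90),("medium base",112,209,60),("ink top",112,252,110)): 
    w=onz(t,u,v,z);c=R.from_euler('z',-CYAW).as_matrix()@(w-[CX,CY,0]);print(n,w,c)
snap("top","t17")
E
```

```text
time_s: 22.2
eef_pos: [637.1, 193.6, 376.5]
tcp_rot: [-0.001, 0.997, -0.076, 0.005]
force: [0.3, -0.6, 0.6]
grip_width: 0.501
t 22.2 tcp [637.1 193.6 376.5] F [ 0.3 -0.6  0.6] g 0.501 j [ 0.13  0.19  1.26 -0.    1.68  0.28] z [ 0.01   0.001 -1.   ] xang -8.7
dish [ 547.10310754 -141.25810447   30.        ] tape [ 608.60854141 -251.69629294   22.        ]
brushpot [627.63529216 430.99262944  90.        ] [ 11.41571    233.70845504  90.        ]
medium base [510.93909232 462.96487004  60.        ] [-108.77391749  247.66125651   60.        ]
ink top [373.59113222 434.27896746 110.        ] [-240.20248326  198.53005206  110.        ]
```

View pics/t17.png

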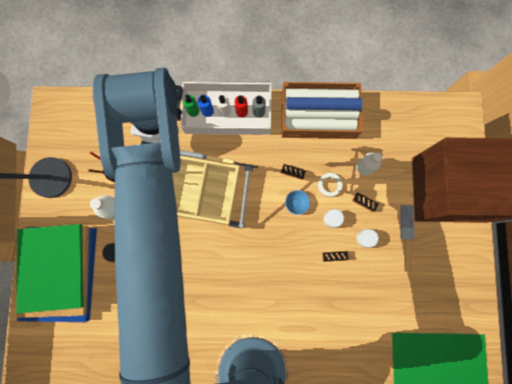

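```bash
python3 - <<'E'
from h import *
print(totool([493.6,-258.8,200],down(CYAW+np.pi/2)))
E
```

```text
[-7.340e+01  4.688e+02  1.724e+02  2.000e-01 -3.000e-01 -9.000e+01]
```

```bash
python3 -m crank '[[-20,40,0,0,0,-8],[-40,85,0,0,0,-16],[-50,130,0,0,0,-24],[-60,175,0,0,0,-32],[-73,220,0,0,0,-40],[-73,265,20,0,0,-48],[-73,308,45,0,0,-56],[-73,350,70,0,0,-64],[-73,392,100,0,0,-72],[-73,430,130,0,0,-80],[-73.4,460,160,0,0,-88],[-73.4,468.8,172.4,0.2,-0.3,-90]]' 1 20
python3 - <<'E'
from h import *
st();print(totool([493.6,-258.8,200],down(CYAW+np.pi/2)));snap("wrist","w18")
c=load("w18");print(proj(c,[493.6,-258.8,52]),proj(c,[493.6,-258.8,0]))
E
```

```text
time_s: 23.45
eef_pos: [488.1, -259.9, 192.0]
tcp_rot: [-0.006, 0.759, 0.651, -0.003]
force: [0.1, 0.1, -1.8]
grip_width: 1.0
t 23.45 tcp [ 488.1 -259.9  192. ] F [ 0.1  0.1 -1.8] g 1.0 j [-0.69  0.01  1.78 -0.    1.36 -2.11] z [-0.012  0.004 -1.   ] xang 81.2
[ 1.9  5.2 -8.  -0.7 -0.1 -0.1]
[264.21347866 182.7423765 ] [263.87319225 174.3844109 ]
```

View pics/w18.png

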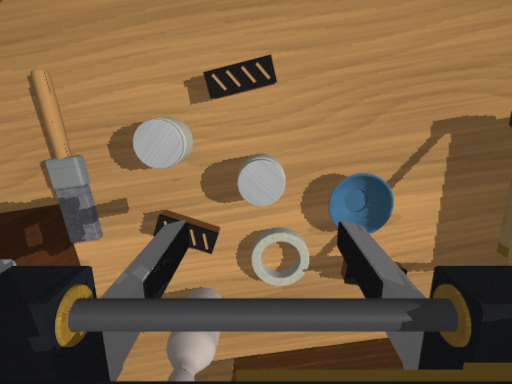

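Pot A's top is at (262,181), 2 px from the prediction. The other objects are where they were. Descending to grasp it, with a check near the bottom.

```bash
python3 -m crank '[[0.5,4,40,-0.7,0,0],[0.5,4,80,-0.7,0,0],[0.5,4,120,-0.7,0,0],[0.5,4,145,-0.7,0,0],[0.5,4,165,-0.7,0,0],[0.5,4,180,-0.7,0,0],[0.5,4,180,-0.7,0,0]]' 1 20
python3 -m crank '[[0,0,6,0,0,0],[0,0,12,0,0,0],[0,0,18,0,0,0],[0,0,18,0,0,0]]' 1 20
python3 - <<'E'
from h import *
st();snap("wrist","w19")
E
```

```text
time_s: 24.2
eef_pos: [493.2, -257.5, 15.8]
tcp_rot: [0.001, 0.759, 0.651, 0.001]
force: [-0.3, -0.2, -0.4]
grip_width: 0.999
time_s: 24.6
eef_pos: [494.7, -259.1, -0.2]
tcp_rot: [0.003, 0.759, 0.651, 0.002]
force: [0.3, 0.9, -0.4]
grip_width: 0.998
t 24.6 tcp [ 4.947e+02 -2.591e+02 -2.000e-01] F [ 0.3  0.9 -0.4] g 0.998 j [-0.69  0.26  1.9   0.    0.98 -2.11] z [ 0.006 -0.002 -1.   ] xang 81.3
```

View pics/w19.png

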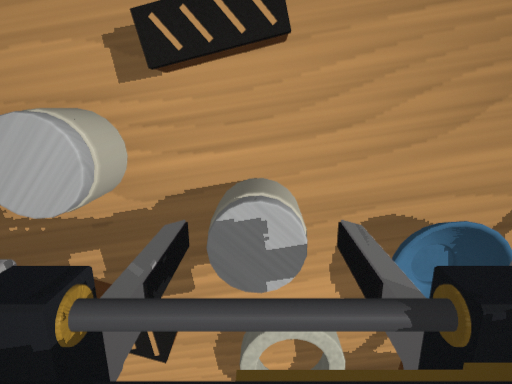

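The pot's top is at (258,243) between the fingers and no contact yet. I'll correct by 2 mm, go 9 mm lower and close.

```bash
python3 -m crank '[[-2,-2.5,3,0,0,0],[-2,-2.5,6,0,0,0],[-2,-2.5,9,0,0,0],[-2,-2.5,9,0,0,0]]' 1 25
python3 -m crank '[[0,0,0,0,0,0],[0,0,0,0,0,0],[0,0,0,0,0,0],[0,0,0,0,0,0],[0,0,0,0,0,0],[0,0,0,0,0,0],[0,0,0,0,0,0]]' 0.4 25
python3 - <<'E'
from h import *
st()
E
```

```text
time_s: 25.05
eef_pos: [492.0, -260.8, -9.2]
tcp_rot: [0.003, 0.759, 0.651, 0.002]
force: [0.2, -0.1, 0.6]
grip_width: 0.999
time_s: 25.75
eef_pos: [492.4, -261.1, -8.6]
tcp_rot: [0.003, 0.759, 0.651, 0.002]
force: [0.8, -0.7, -0.1]
grip_width: 0.632
t 25.75 tcp [ 492.4 -261.1   -8.6] F [ 0.8 -0.7 -0.1] g 0.632 j [-0.69  0.27  1.9   0.    0.96 -2.11] z [ 0.007 -0.003 -1.   ] xang 81.3
```

The pot is held (59 mm). I'll compute the carry.

```bash
python3 - <<'E'
from h import *
print(totool(ch([-28,70,0])+[0,0,191],down(CYAW+np.pi/2)))
E
python3 -m crank '[[0,0,-30,0,0,0],[0,0,-80,0,0,0],[0,0,-130,0,0,0],[0,0,-180,0,0,0],[0,0,-200,0,0,0],[0,0,-200,0,0,0]]' 0.4 25
python3 - <<'E'
from h import *
st();print(totool(ch([-28,70,0])+[0,0,195],down(CYAW+np.pi/2)))
E
```

```text
[ 5.405e+02 -9.200e+00 -2.007e+02  4.000e-01  1.000e-01 -0.000e+00]
time_s: 26.35
eef_pos: [492.7, -261.8, 195.3]
tcp_rot: [0.007, 0.759, 0.651, 0.002]
force: [0.6, -0.5, -1.0]
grip_width: 0.631
t 26.35 tcp [ 492.7 -261.8  195.3] F [ 0.6 -0.5 -1. ] g 0.631 j [-0.69  0.    1.79  0.    1.33 -2.11] z [ 0.013 -0.008 -1.   ] xang 81.3
[ 5.416e+02 -1.110e+01 -2.800e+00  8.000e-01  3.000e-01 -0.000e+00]
```

```bash
python3 -m crank '[[40,-10,-5,0,0,0],[90,-11,-5,0.5,0.3,0],[140,-11,-5,0.8,0.3,0],[190,-11,-5,0.8,0.3,0],[240,-11,-5,0.8,0.3,0],[290,-11,-5,0.8,0.3,0],[340,-11,-5,0.8,0.3,0],[390,-11,-5,0.8,0.3,0],[440,-11,-5,0.8,0.3,0],[490,-11,-3,0.8,0.3,0],[530,-11,-3,0.8,0.3,0],[541.6,-11.1,-2.8,0.8,0.3,0]]' 0.4 25
python3 - <<'E'
from h import *
st();print(totool(ch([-28,70,0])+[0,0,22],down(CYAW+np.pi/2)));snap("wrist","w20");snap("top","t20")
E
```

```text
time_s: 27.55
eef_pos: [560.3, 279.6, 189.5]
tcp_rot: [-0.005, 0.758, 0.653, -0.003]
force: [-0.6, -1.0, -1.5]
grip_width: 0.632
t 27.55 tcp [560.3 279.6 189.5] F [-0.6 -1.  -1.5] g 0.632 j [ 0.28  0.19  1.6   0.01  1.36 -1.15] z [-0.011  0.004 -1.   ] xang 81.5
[-4.300e+00  6.200e+00  1.674e+02 -7.000e-01 -1.000e-01  2.000e-01]
```

View pics/w20.png

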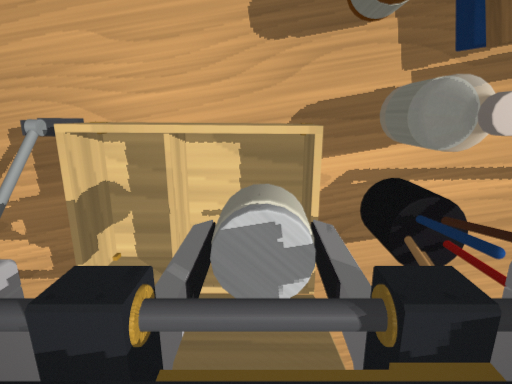

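The pot is over the left part of the wide compartment and clear of the brush pot (edge at u≈362). Lowering and releasing.

```bash
python3 -m crank '[[0,0,40,0,0,0],[0,0,85,0,0,0],[0,0,125,0,0,0],[0,0,155,0,0,0],[0,0,167,0,0,0],[0,0,167,0,0,0]]' 0.4 25
python3 - <<'E'
from h import *
st()
E
python3 -m crank '[[0,0,0,0,0,0],[0,0,0,0,0,0],[0,0,0,0,0,0],[0,0,0,0,0,0],[0,0,-20,0,0,0],[0,0,-60,0,0,0],[0,0,-110,0,0,0],[0,0,-160,0,0,0],[0,0,-170,0,0,0]]' 0.76 25
python3 - <<'E'
from h import *
st();snap("wrist","w21")
E
```

```text
time_s: 28.25
eef_pos: [559.4, 275.5, 23.8]
tcp_rot: [-0.005, 0.759, 0.651, -0.003]
force: [0.0, 0.1, -1.4]
grip_width: 0.634
t 28.25 tcp [559.4 275.5  23.8] F [ 0.   0.1 -1.4] g 0.634 j [ 0.27  0.37  1.71  0.01  1.08 -1.15] z [-0.011  0.003 -1.   ] xang 81.2
time_s: 29.15
eef_pos: [566.0, 277.8, 204.8]
tcp_rot: [-0.001, 0.759, 0.651, 0.005]
force: [0.7, 0.6, 0.6]
grip_width: 0.756
t 29.15 tcp [566.  277.8 204.8] F [0.7 0.6 0.6] g 0.756 j [ 0.27  0.17  1.59  0.01  1.37 -1.15] z [ 0.007  0.008 -1.   ] xang 81.3
```

View pics/w21.png

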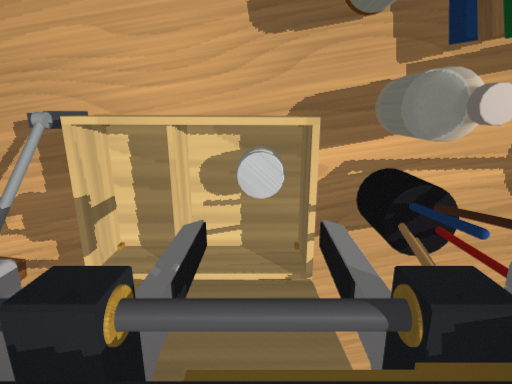

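Pot A stands upright in the wide compartment at (261,174). On to pot B.

```bash
python3 - <<'E'
from h import *
print(totool([431.9,-368.7,195],down(CYAW+np.pi/2)))
E
```

```text
[-6.591e+02 -3.410e+01  2.700e+00  2.000e-01 -5.000e-01 -0.000e+00]
```

```bash
python3 -m crank '[[-30,-4,-10,0,0,0],[-80,-10,-15,0,0,0],[-130,-20,-15,0,0,0],[-180,-30,-15,0,0,0],[-230,-34,-15,0,0,0],[-280,-34,-15,0,0,0],[-330,-34,-15,0,0,0],[-380,-34,-10,0,0,0],[-430,-34,0,0,0,0],[-480,-34,0,0,0,0],[-530,-34,0,0,0,0],[-580,-34,2,0,0,0]]' 1 25
python3 -m crank '[[-40,0,0,0,0,0],[-79,0,0.7,0,-0.5,0],[-79,0,0.7,0,-0.5,0],[-79,0,0.7,0,-0.5,0]]' 1 25
python3 - <<'E'
from h import *
st();print(totool([431.9,-368.7,195],down(CYAW+np.pi/2)));snap("wrist","w22")
c=load("w22");print(proj(c,[431.9,-368.7,52]))
E
```

```text
time_s: 30.4
eef_pos: [439.8, -289.1, 190.9]
tcp_rot: [-0.005, 0.759, 0.651, -0.001]
force: [0.9, 0.2, 0.8]
grip_width: 0.998
time_s: 30.8
eef_pos: [428.4, -365.2, 189.6]
tcp_rot: [-0.002, 0.759, 0.651, -0.004]
force: [0.4, 0.0, -0.1]
grip_width: 1.001
t 30.8 tcp [ 428.4 -365.2  189.6] F [ 0.4  0.  -0.1] g 1.001 j [-0.9   0.04  1.77 -0.01  1.34 -2.32] z [-0.009 -0.001 -1.   ] xang 81.2
[-2.9  4.  -5.4 -0.5  0.1 -0.1]
[260.71467852 181.65529606]
```

View pics/w22.png

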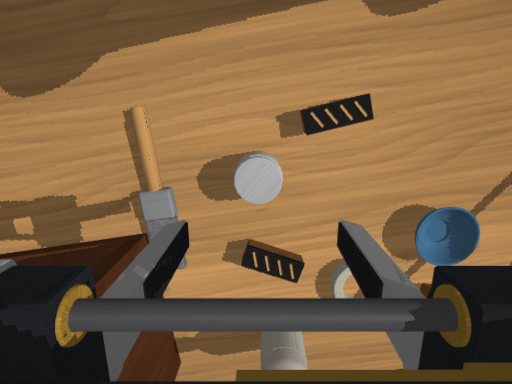

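```bash
python3 - <<'E'
from h import *
w=load("w22");t=load("top0")
for z in(0,100,150,200,250): print(z,onz(w,147,235,z),onz(t,413,220,z),onz(t,445,139,z))
print(tri([(w,147,235),(t,413,220)]))
a=cv2.imread("pics/top0.png")[130:280,380:512];cv2.imwrite("pics/cab.png",cv2.resize(a,None,fx=5,fy=4,interpolation=2))
E
```

```text
0 [ 494.3276848  -540.06456212    0.        ] [ 495.56352705 -533.9158232     0.        ] [ 779.56403404 -657.4385133     0.        ]
100 [ 459.80215452 -493.44703114  100.        ] [ 486.99272222 -493.723939    100.        ] [ 749.09290735 -607.72134093  100.        ]
150 [ 442.53938939 -470.13826566  150.        ] [ 482.7073198 -473.6279969  150.       ] [ 733.857344   -582.86275474  150.        ]
200 [ 425.27662425 -446.82950017  200.        ] [ 478.42191739 -453.5320548   200.        ] [ 718.62178066 -558.00416855  200.        ]
250 [ 408.01385911 -423.52073468  250.        ] [ 474.13651497 -433.4361127   250.        ] [ 703.38621731 -533.14558237  250.        ]
(array([ 495.10401729, -537.54282158,   -1.34859686]), [array([ 2.23700772, -0.11594835]), array([0.92422171, 0.18447013])])
```

View pics/cab.png

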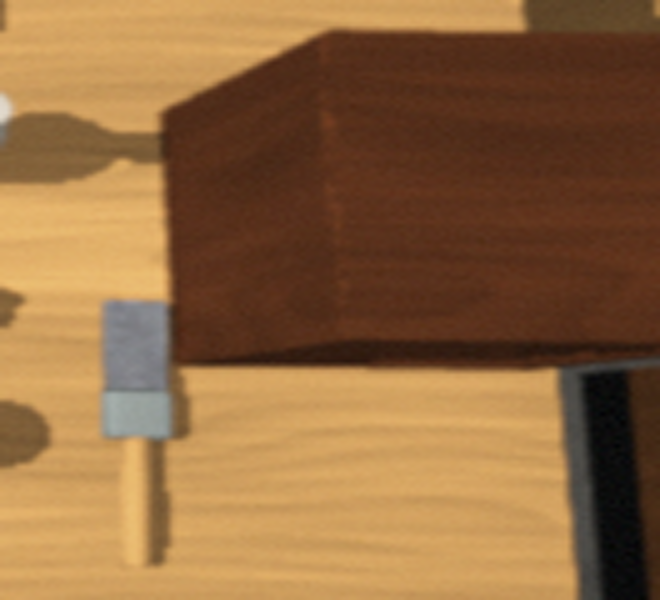

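The cabinet's nearest floor corner is at (495,−538), well clear. Descending on pot B.

```bash
python3 -m crank '[[-5,0.5,40,-0.5,0,0],[-5,0.5,85,-0.5,0,0],[-5,0.5,125,-0.5,0,0],[-5,0.5,155,-0.5,0,0],[-5,0.5,172,-0.5,0,0],[-5,0.5,172,-0.5,0,0]]' 1 25
python3 - <<'E'
from h import *
st();snap("wrist","w23")
E
```

```text
time_s: 31.45
eef_pos: [426.2, -367.6, 16.2]
tcp_rot: [-0.001, 0.758, 0.652, -0.001]
force: [0.1, 1.0, -0.3]
grip_width: 1.0
t 31.45 tcp [ 426.2 -367.6   16.2] F [ 0.1  1.  -0.3] g 1.0 j [-0.91  0.25  1.88 -0.    1.02 -2.33] z [-0.003  0.    -1.   ] xang 81.4
```

View pics/w23.png

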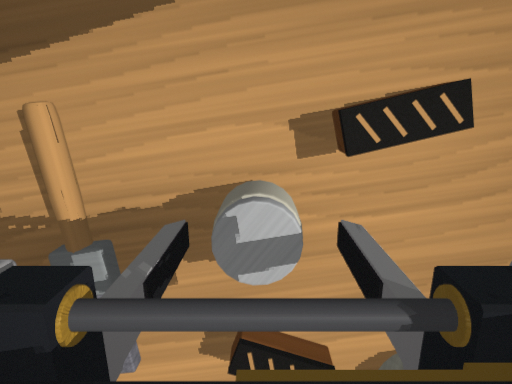

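```bash
python3 -m crank '[[-2,0,10,0,0,0],[-3,0,18,0,0,0],[-3,0,25,0,0,0],[-3,0,25,0,0,0]]' 1 25
python3 -m crank '[[0,0,0,0,0,0],[0,0,0,0,0,0],[0,0,0,0,0,0],[0,0,0,0,0,0],[0,0,0,0,0,0],[0,0,0,0,0,0],[0,0,0,0,0,0]]' 0.4 25
python3 -m crank '[[0,0,-30,0,0,0],[0,0,-80,0,0,0],[0,0,-130,0,0,0],[0,0,-180,0,0,0],[0,0,-210,0,0,0],[0,0,-210,0,0,0]]' 0.4 25
python3 - <<'E'
from h import *
st();print(totool(ch([-40,8,0])+[0,0,200],down(CYAW+np.pi/2)))
E
```

```text
time_s: 31.9
eef_pos: [426.7, -374.0, -6.4]
tcp_rot: [0.002, 0.759, 0.651, -0.001]
force: [-0.5, 0.1, -0.9]
grip_width: 1.001
time_s: 32.6
eef_pos: [427.3, -374.5, -5.3]
tcp_rot: [0.002, 0.759, 0.651, -0.001]
force: [0.1, 1.7, 3.2]
grip_width: 0.634
time_s: 33.2
eef_pos: [428.8, -376.1, 210.1]
tcp_rot: [0.008, 0.759, 0.651, -0.002]
force: [-0.3, 0.4, -1.3]
grip_width: 0.633
t 33.2 tcp [ 428.8 -376.1  210.1] F [-0.3  0.4 -1.3] g 0.633 j [-0.92  0.02  1.74 -0.    1.36 -2.34] z [ 0.008 -0.014 -1.   ] xang 81.3
[ 6.022e+02  2.280e+01  2.700e+00  5.000e-01  7.000e-01 -0.000e+00]
```

```bash
python3 - <<'E'
from h import *
w=onz(load("w21"),261,174,60);print(w,R.from_euler('z',-CYAW).as_matrix()@(w-[CX,CY,0]))
print(totool(ch([-50,11,0])+[0,0,200],down(CYAW+np.pi/2)))
E
```

```text
[564.28883989 277.15882372  60.        ] [-27.93284318  72.06284217  60.        ]
[ 6.052e+02  1.280e+01  2.600e+00  5.000e-01  7.000e-01 -0.000e+00]
```

```bash
python3 -m crank '[[40,2,0,0,0,0],[90,4,0,0,0.3,0],[140,8,0,0.5,0.7,0],[190,12,0,0.5,0.7,0],[240,12.8,0,0.5,0.7,0],[290,12.8,0,0.5,0.7,0],[340,12.8,0,0.5,0.7,0],[390,12.8,0,0.5,0.7,0],[440,12.8,0,0.5,0.7,0],[490,12.8,2,0.5,0.7,0],[540,12.8,2,0.5,0.7,0],[580,12.8,2.6,0.5,0.7,0]]' 0.4 25
python3 -m crank '[[24,0,0,0,0,0],[24,0,0,0,0,0],[24,0,0,0,0,0]]' 0.4 25
python3 - <<'E'
from h import *
st();print(totool(ch([-50,10,0])+[0,0,54],down(CYAW+np.pi/2)));snap("wrist","w24")
E
```

```text
time_s: 34.4
eef_pos: [526.1, 200.2, 196.0]
tcp_rot: [-0.006, 0.758, 0.652, -0.001]
force: [0.4, -0.5, -1.7]
grip_width: 0.633
time_s: 34.7
eef_pos: [530.0, 221.3, 196.7]
tcp_rot: [-0.005, 0.759, 0.652, -0.001]
force: [-0.9, -0.3, -0.6]
grip_width: 0.631
t 34.7 tcp [530.  221.3 196.7] F [-0.9 -0.3 -0.6] g 0.631 j [ 0.19  0.06  1.73  0.01  1.36 -1.23] z [-0.009  0.007 -1.   ] xang 81.3
[ -2.4   4.7 142.7  -0.6  -0.3   0. ]
```

View pics/w24.png

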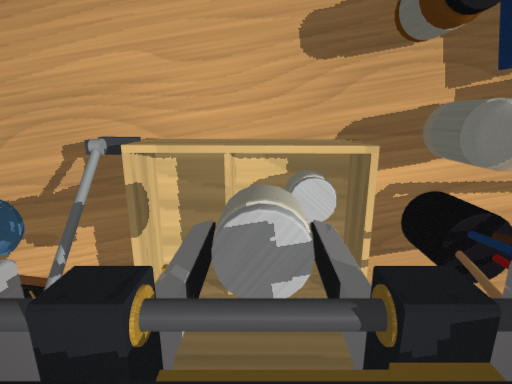

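Pot B is held over the free right part of the wide compartment, with pot A at (312,198). I'll lower it to just inside the rim and release.

```bash
python3 -m crank '[[-1,2,40,-0.6,0,0],[-2,4.5,80,-0.6,0,0],[-2,4.5,115,-0.6,-0.3,0],[-2,4.5,135,-0.6,-0.3,0],[-2,4.5,142,-0.6,-0.3,0],[-2,4.5,142,-0.6,-0.3,0],[-2,4.5,142,-0.6,-0.3,0]]' 0.4 25
python3 - <<'E'
from h import *
st()
E
python3 -m crank '[[0,0,0,0,0,0],[0,0,0,0,0,0],[0,0,0,0,0,0],[0,0,0,0,0,0],[0,0,-40,0,0,0],[0,0,-90,0,0,0],[0,0,-140,0,0,0],[0,0,-150,0,0,0]]' 0.8 25
python3 - <<'E'
from h import *
st();snap("wrist","w25")
E
```

```text
time_s: 35.45
eef_pos: [535.7, 219.7, 58.4]
tcp_rot: [0.001, 0.759, 0.651, 0.003]
force: [1.2, -0.1, -0.7]
grip_width: 0.633
t 35.45 tcp [535.7 219.7  58.4] F [ 1.2 -0.1 -0.7] g 0.633 j [ 0.19  0.21  1.83  0.    1.09 -1.22] z [ 0.006  0.002 -1.   ] xang 81.2
time_s: 36.25
eef_pos: [537.5, 220.8, 214.8]
tcp_rot: [0.004, 0.759, 0.651, 0.007]
force: [1.3, -0.6, 0.1]
grip_width: 0.802
t 36.25 tcp [537.5 220.8 214.8] F [ 1.3 -0.6  0.1] g 0.802 j [ 0.19  0.04  1.71  0.    1.37 -1.22] z [ 0.016  0.004 -1.   ] xang 81.3
```

View pics/w25.png

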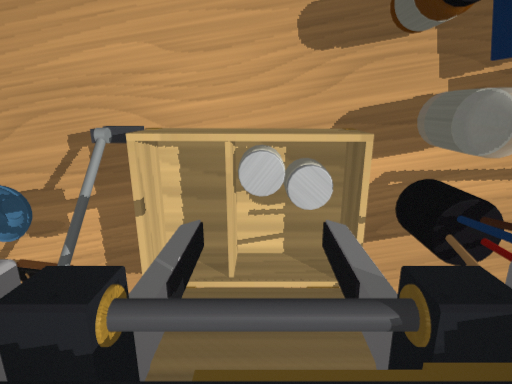

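Both pots are in the wide compartment at (262,172) and (310,186). Before going for the far block I'll check its clearance to the boxes behind it.

```bash
python3 - <<'E'
from h import *
t=load("top0")
for n,u,v in(("tray near-right",270,133),("rollbox near-left",282,136),("rollbox near-right",361,137),("rollbox topleft far",282,85)):
    print(n,onz(t,u,v,0),onz(t,u,v,80))
print(totool([652.5,-128,200],down(np.radians(-14.9))))
E
```

```text
tray near-right [792.48132732 -48.53219575   0.        ] [767.30754604 -46.32245935  80.        ]
rollbox near-left [782.23303126 -90.54003568   0.        ] [757.69147697 -85.73879626  80.        ]
rollbox near-right [ 782.57371056 -365.85858027    0.        ] [ 758.01113945 -344.07268175   80.        ]
rollbox topleft far [970.22957529 -89.41046382   0.        ] [934.09033798 -84.67890875  80.        ]
[-3.272e+02  1.668e+02  1.390e+01  3.000e-01 -9.000e-01  9.620e+01]
```

```bash
python3 -m crank '[[-30,-10,-30,0,0,0],[-75,-15,-30,0,0,8],[-120,-15,-30,0,0,16],[-165,-15,-30,0,0,24],[-210,0,-30,0,0,32],[-250,20,-20,0,0,40],[-285,50,-10,0,0,48],[-310,85,0,0,0,56],[-320,120,5,0,0,64],[-327,150,10,0,0,72],[-327,167,14,0.3,-0.9,80],[-327,167,14,0.3,-0.9,88]]' 0.55 25
python3 -m crank '[[0,0,0,0,0,8.2],[0,0,0,0,0,8.2],[0,0,0,0,0,8.2]]' 0.55 25
python3 - <<'E'
from h import *
st();print(totool([652.5,-128,200],down(np.radians(-14.9))));snap("wrist","w26")
c=load("w26");print(proj(c,[652.5,-128.6,28]))
E
```

```text
time_s: 37.5
eef_pos: [649.6, -128.8, 189.0]
tcp_rot: [0.001, 0.998, -0.062, -0.007]
force: [-0.8, 0.1, -1.0]
grip_width: 0.551
time_s: 37.8
eef_pos: [648.7, -128.4, 191.5]
tcp_rot: [0.002, 0.992, -0.128, -0.006]
force: [0.5, -0.6, -0.1]
grip_width: 0.55
t 37.8 tcp [ 648.7 -128.4  191.5] F [ 0.5 -0.6 -0.1] g 0.55 j [-0.36  0.27  1.5  -0.01  1.38 -0.1 ] z [-0.012 -0.003 -1.   ] xang -14.8
[ 3.5 -1.3 -8.5  0.3  0.6  0.1]
[266.76542957 171.78459867]
```

View pics/w26.png

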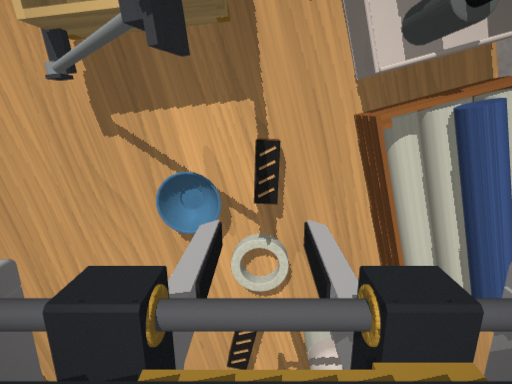

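```bash
python3 - <<'E'
from h import *
c=load("w26");p=onz(c,269,140,28);q=onz(c,265.7,203,28);a=np.arctan2(*(p-q)[1::-1]);print(p,q,(p+q)/2,np.linalg.norm(p-q),np.degrees(a))
print(tri([(c,267.2,171.5),(load("top0"),270+120.5/5-.5,145+118.5/4.5-.5)]))
m=(p+q)/2;print(totool([m[0],m[1],-20],down(a-np.pi/2)))
E
```

```text
[664.92125756 -91.54908163  28.        ] [ 640.99785938 -167.42318217   28.        ] [ 652.95955847 -129.4861319    28.        ] 79.55632038573856 72.49973474905089
(array([ 653.07176018, -128.71246877,   26.67559777]), [array([0.03252526, 0.04526141]), array([-0.01914075,  0.00774546])])
[  6.4  -1.3 211.9   0.4   0.6   2.7]
```

The block is at (653,−129), top at z≈27 and long axis at 72.5°. Descending.

```bash
python3 -m crank '[[3,0,45,0.4,0.6,2.7],[5,-1,95,0.4,0.6,2.7],[5,-1,140,0.4,0.6,2.7],[5,-1,170,0.4,0.6,2.7],[5,-1,190,0.4,0.6,2.7],[5,-1,198,0.4,0.6,2.7],[5,-1,203,0.4,0.6,2.7],[5,-1,203,0.4,0.6,2.7]]' 0.55 25
python3 - <<'E'
from h import *
st();snap("wrist","w27")
E
```

```text
time_s: 38.65
eef_pos: [652.8, -129.9, -9.5]
tcp_rot: [-0.0, 0.988, -0.153, 0.001]
force: [-0.7, 0.5, 1.0]
grip_width: 0.55
t 38.65 tcp [ 652.8 -129.9   -9.5] F [-0.7  0.5  1. ] g 0.55 j [-0.37  0.49  1.61  0.    1.04 -0.06] z [ 0.003 -0.    -1.   ] xang -17.6
```

View pics/w27.png

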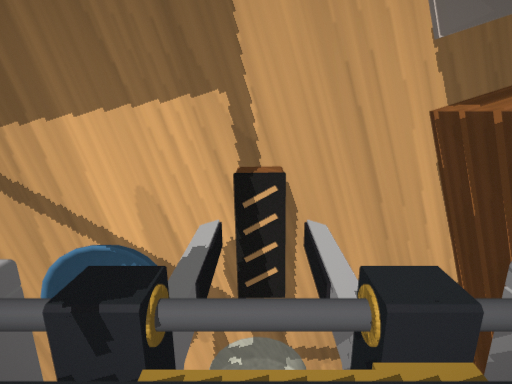

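```bash
python3 -m crank '[[0,0,5,0,0,0],[0,0,10,0,0,0],[0,0,12,0,0,0],[0,0,12,0,0,0]]' 0.55 25
python3 -m crank '[[0,0,0,0,0,0],[0,0,0,0,0,0],[0,0,0,0,0,0],[0,0,0,0,0,0],[0,0,0,0,0,0],[0,0,0,0,0,0]]' 0.1 30
python3 -m crank '[[0,0,-25,0,0,0],[0,0,-70,0,0,0],[0,0,-120,0,0,0],[0,0,-170,0,0,0],[0,0,-220,0,0,0],[0,0,-270,0,0,0],[0,0,-270,0,0,0]]' 0.1 30
python3 - <<'E'
from h import *
st();print(totool(ch([-45,-78,0])+[0,0,250],down(CYAW+np.pi/2)));snap("wrist","w28")
E
```

```text
time_s: 39.1
eef_pos: [652.2, -129.6, -22.4]
tcp_rot: [-0.0, 0.988, -0.153, 0.001]
force: [0.6, -0.5, 1.0]
grip_width: 0.551
time_s: 39.7
eef_pos: [652.6, -129.8, -21.8]
tcp_rot: [-0.0, 0.988, -0.153, 0.001]
force: [-0.7, 0.4, 1.2]
grip_width: 0.317
time_s: 40.4
eef_pos: [655.9, -131.1, 258.1]
tcp_rot: [0.001, 0.988, -0.153, 0.009]
force: [0.1, -0.4, -0.3]
grip_width: 0.315
t 40.4 tcp [ 655.9 -131.1  258.1] F [ 0.1 -0.4 -0.3] g 0.315 j [-0.37  0.22  1.44  0.    1.46 -0.06] z [ 0.017 -0.005 -1.   ] xang -17.6
[-204.6 -210.5    4.5    0.9   -0.7  -98.9]
```

View pics/w28.png

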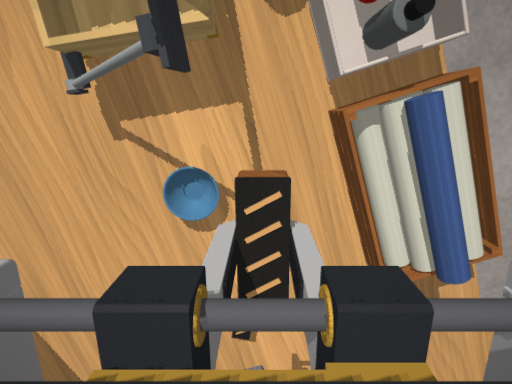

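The block is held (29.6 mm). Carrying it over the narrow compartment.

```bash
python3 - <<'E'
from h import *
print(totool(ch([-40,-64,0])+[0,0,250],down(CYAW+np.pi/2)))
E
```

```text
[-199.9 -225.1    1.2    0.5   -0.5  -98.9]
```

```bash
python3 -m crank '[[-40,0,0,0,0,-8],[-85,-10,0,0,0,-16],[-125,-30,0,0,0,-24],[-160,-60,0,0,0,-32],[-190,-95,0,0,0,-40],[-200,-140,0,0,0,-48],[-200,-180,0,0,0,-56],[-200,-215,0,0,0,-64],[-200,-225,1.5,0,0,-72],[-200,-225,1.5,0,0,-80],[-200,-225,1.5,0,0,-88],[-200,-225,1.5,0.5,-0.5,-96]]' 0.1 30
python3 - <<'E'
from h import *
st();print(totool(ch([-40,-64,0])+[0,0,250],down(CYAW+np.pi/2)));snap("wrist","w29")
E
```

```text
time_s: 41.65
eef_pos: [528.0, 145.5, 243.6]
tcp_rot: [-0.005, 0.773, 0.634, -0.004]
force: [-0.5, -0.5, -1.9]
grip_width: 0.32
t 41.65 tcp [528.  145.5 243.6] F [-0.5 -0.5 -1.9] g 0.32 j [ 0.06 -0.04  1.74  0.    1.45 -1.31] z [-0.013  0.003 -1.   ] xang 78.7
[-0.3  3.8 -6.5 -0.8 -0.  -2.6]
```

View pics/w29.png

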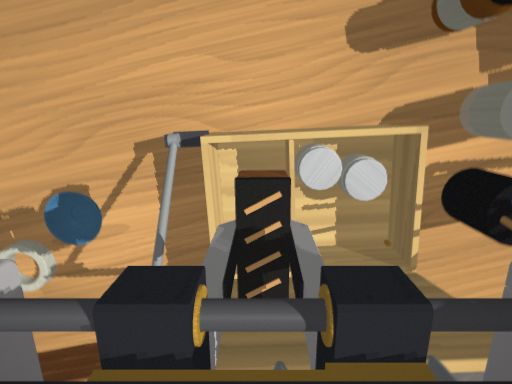

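```bash
python3 -m crank '[[0,2,40,-0.8,0,-2.6],[0,3.5,90,-0.8,0,-2.6],[0,3.5,135,-0.8,0,-2.6],[0,3.5,175,-0.8,0,-2.6],[0,3.5,205,-0.8,0,-2.6],[0,3.5,220,-0.8,0,-2.6],[0,3.5,220,-0.8,0,-2.6]]' 0.1 30
python3 - <<'E'
from h import *
st();print(totool(ch([-40,-64,0])+[0,0,20],down(CYAW+np.pi/2)));snap("wrist","w30")
E
```

```text
time_s: 42.4
eef_pos: [528.3, 144.9, 23.2]
tcp_rot: [-0.0, 0.761, 0.649, -0.0]
force: [0.2, 0.7, -0.7]
grip_width: 0.317
t 42.4 tcp [528.3 144.9  23.2] F [ 0.2  0.7 -0.7] g 0.317 j [ 0.06  0.2   1.91  0.    1.02 -1.35] z [-0.001 -0.    -1.   ] xang 80.9
[ 0.1  3.5  3.2 -0.1  0.  -0.4]
```

View pics/w30.png

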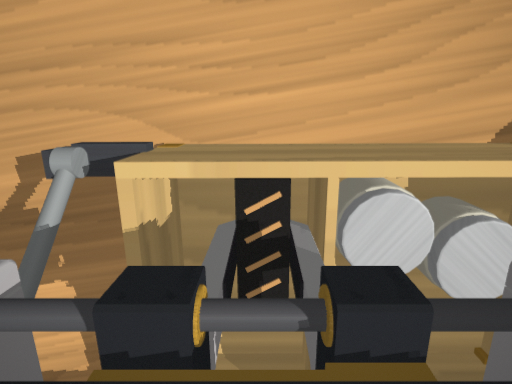

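The block is inside the narrow compartment, clear of the partition (u≈330). I'll nudge it rearward 4 mm and release.

```bash
python3 -m crank '[[0,4,0,0,0,0],[0,4,0,0,0,0]]' 0.1 30
python3 -m crank '[[0,0,0,0,0,0],[0,0,0,0,0,0],[0,0,0,0,0,0],[0,0,-30,0,0,0],[0,0,-80,0,0,0],[0,0,-130,0,0,0],[0,0,-180,0,0,0],[0,0,-210,0,0,0],[0,0,-210,0,0,0]]' 0.39 30
python3 - <<'E'
from h import *
st();snap("wrist","w31");print(totool([551.5,-369.2,220],down(np.radians(-28))))
E
```

```text
time_s: 42.65
eef_pos: [537.3, 144.5, 28.5]
tcp_rot: [0.003, 0.761, 0.649, 0.004]
force: [0.8, -0.0, -1.1]
grip_width: 0.317
time_s: 43.55
eef_pos: [537.0, 144.7, 242.8]
tcp_rot: [0.005, 0.761, 0.649, 0.007]
force: [0.5, -0.2, -0.3]
grip_width: 0.388
t 43.55 tcp [537.  144.7 242.8] F [ 0.5 -0.2 -0.3] g 0.388 j [ 0.06 -0.04  1.74  0.    1.42 -1.35] z [ 0.016  0.001 -1.   ] xang 81.0
[-5.05e+02  9.63e+01  1.90e+01  3.00e-01 -7.00e-01  1.09e+02]
```

View pics/w31.png

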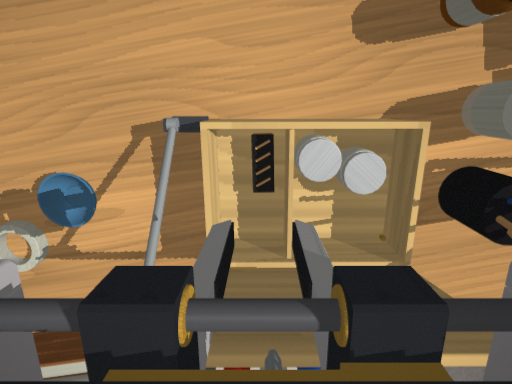

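Block 1 lies flat in the narrow compartment at (262,163). The next block is near the glue bottle, so I'll compute clearance first.

```bash
python3 - <<'E'
from h import *
t=load("top0");s=load("scene0")
T=lambda X,Y:(270+(X+.5)/5-.5,145+(Y+.5)/4.5-.5)
S=lambda X,Y:(110+(X+.5)/5-.5,170+(Y+.5)/5-.5)
g,e=tri([(t,*T(540,55)),(s,*S(254,293))]);print("glue cap",g,e)
for p in ([(551.5,-369.2)]):
    for sgn in(1,-1):
        d=np.array([np.cos(np.radians(-28)),np.sin(np.radians(-28))]);v=g[:2]-p;print(v@d, v@np.array([-d[1],d[0]]))
E
```

```text
glue cap [ 674.34730472 -375.87961117  149.66609111] [array([0.5283856 , 0.08696332]), array([0.48728819, 0.0406603 ])]
111.60361948781102 51.77556952692643
111.60361948781102 51.77556952692643
```

Grasping at the block's centre would put the gripper body within contact range of the glue bottle. I'll grasp 18 mm off-centre, away from the bottle, after a measured look.

```bash
python3 -m crank '[[-40,0,0,0,0,8],[-90,0,0,0,0,16],[-140,0,0,0,0,24],[-190,10,0,0,0,32],[-240,20,0,0,0,40],[-290,30,0,0,0,48],[-340,40,5,0,0,56],[-390,60,10,0,0,64],[-430,75,15,0,0,72],[-470,90,19,0,0,80],[-505,96,19,0,0,88],[-505,96,19,0.3,-0.7,96]]' 0.55 25
python3 -m crank '[[0,0,0,0,0,8],[0,0,0,0,0,13],[0,0,0,0,0,13],[0,0,0,0,0,13]]' 0.55 25
python3 - <<'E'
from h import *
st();print(totool([551.5,-369.2,220],down(np.radians(-28))));snap("wrist","w32")
c=load("w32");print(proj(c,[551.5,-369.2,28]))
E
```

```text
time_s: 44.8
eef_pos: [547.5, -372.7, 213.4]
tcp_rot: [0.0, 0.991, -0.136, -0.005]
force: [-0.1, 1.0, -0.4]
grip_width: 0.545
time_s: 45.2
eef_pos: [549.0, -368.7, 215.4]
tcp_rot: [0.001, 0.97, -0.241, -0.004]
force: [-0.5, -0.4, 0.4]
grip_width: 0.55
t 45.2 tcp [ 549.  -368.7  215.4] F [-0.5 -0.4  0.4] g 0.55 j [-0.76  0.25  1.48 -0.01  1.42 -0.27] z [-0.009  0.    -1.   ] xang -27.9
[ 2.4 -0.8 -4.6  0.2  0.4  0.1]
[265.30036277 168.55836823]
```

View pics/w32.png

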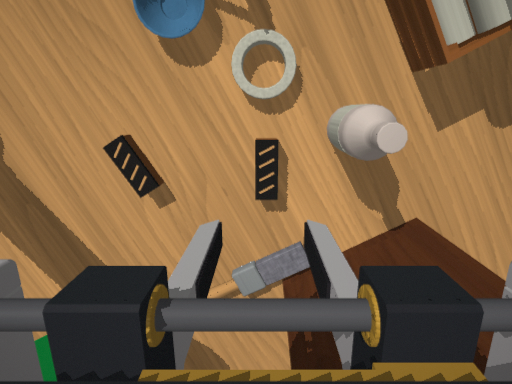

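```bash
python3 - <<'E'
from h import *
c=load("w32");p=onz(c,267.3,140,28);q=onz(c,266,199.5,28);a=np.arctan2(*(p-q)[1::-1]);m=(p+q)/2;print(m,np.linalg.norm(p-q),np.degrees(a))
d=(p-q)/np.linalg.norm(p-q);m=m-18*d
g=np.array([674.3,-375.9]);x=np.array([d[1],-d[0]]);v=g-m[:2];print(v@x,v@d[:2])
print(totool([m[0],m[1],-18],down(a-np.pi/2)))
E
```

```text
[ 551.82893293 -372.3382374    28.        ] 79.61277418769842 61.014833079465646
108.85694686151294 74.2317840948565
[5.400e+00 1.890e+01 2.339e+02 2.000e-01 4.000e-01 1.000e+00]
```

```bash
python3 -m crank '[[3,19,30,0.2,0.4,1],[4,19,75,0.2,0.4,1],[4,19,120,0.2,0.4,1],[4,19,160,0.2,0.4,1],[4,19,190,0.2,0.4,1],[4,19,210,0.2,0.4,1],[4,19,222,0.2,0.4,1],[4,19,222,0.2,0.4,1]]' 0.55 25
python3 - <<'E'
from h import *
st();snap("wrist","w33")
E
```

```text
time_s: 46.05
eef_pos: [541.6, -387.1, -6.8]
tcp_rot: [-0.0, 0.968, -0.25, -0.001]
force: [-0.1, 0.2, -1.4]
grip_width: 0.552
t 46.05 tcp [ 541.6 -387.1   -6.8] F [-0.1  0.2 -1.4] g 0.552 j [-0.79  0.49  1.61 -0.    1.05 -0.28] z [-0.001  0.001 -1.   ] xang -29.0
```

View pics/w33.png

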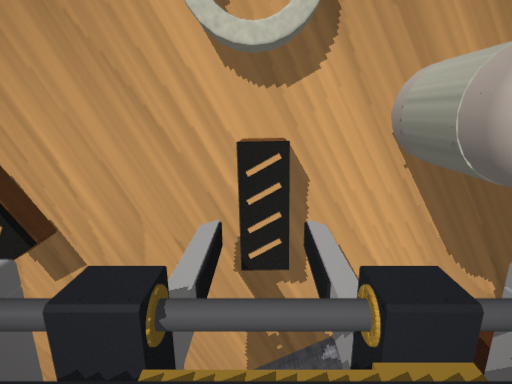

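The block is between the fingers and the glue bottle (u>393) is clear. Lower and grip.

```bash
python3 -m crank '[[0,0,6,0,0,0],[0,0,12,0,0,0],[0,0,14,0,0,0],[0,0,14,0,0,0]]' 0.55 25
python3 -m crank '[[0,0,0,0,0,0],[0,0,0,0,0,0],[0,0,0,0,0,0],[0,0,0,0,0,0],[0,0,0,0,0,0],[0,0,0,0,0,0]]' 0.1 35
python3 -m crank '[[0,0,-25,0,0,0],[0,0,-70,0,0,0],[0,0,-120,0,0,0],[0,0,-170,0,0,0],[0,0,-220,0,0,0],[0,0,-270,0,0,0],[0,0,-270,0,0,0]]' 0.1 35
python3 - <<'E'
from h import *
st();print(totool(ch([-20,-105,0])+[0,0,250],down(CYAW+np.pi/2)));snap("wrist","w34")
E
```

```text
time_s: 46.5
eef_pos: [542.6, -388.2, -18.9]
tcp_rot: [0.001, 0.968, -0.251, 0.001]
force: [0.7, -0.8, -0.9]
grip_width: 0.551
time_s: 47.1
eef_pos: [542.9, -388.5, -18.4]
tcp_rot: [0.001, 0.968, -0.251, 0.001]
force: [-0.3, 1.2, 1.3]
grip_width: 0.316
time_s: 47.8
eef_pos: [545.4, -390.7, 261.3]
tcp_rot: [0.005, 0.968, -0.251, 0.008]
force: [-0.2, -0.2, -0.1]
grip_width: 0.317
t 47.8 tcp [ 545.4 -390.7  261.3] F [-0.2 -0.2 -0.1] g 0.317 j [-0.79  0.23  1.43 -0.    1.47 -0.28] z [ 0.013 -0.013 -1.   ] xang -29.0
[-2.387e+02 -4.299e+02  4.900e+00  1.200e+00 -4.000e-01 -1.103e+02]
```

View pics/w34.png

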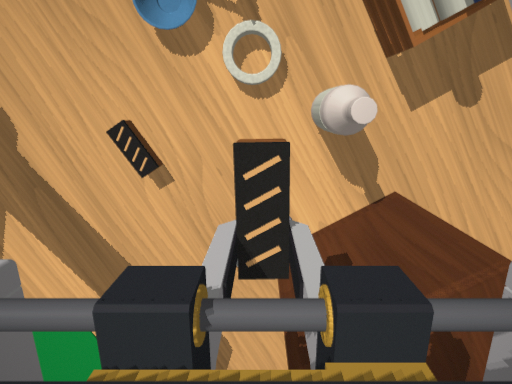

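```bash
python3 - <<'E'
from h import *
print(totool(ch([-26,-103,0])+[0,0,250],down(CYAW+np.pi/2)))
E
```

```text
[-2.432e+02 -4.292e+02  2.400e+00  7.000e-01 -2.000e-01 -1.103e+02]
```

```bash
python3 -m crank '[[-30,-20,0,0,0,-8],[-60,-55,0,0,0,-16],[-95,-90,0,0,0,-24],[-130,-125,0,0,0,-32],[-165,-160,0,0,0,-40],[-200,-195,0,0,0,-48],[-225,-235,0,0,0,-56],[-243,-280,0,0,0,-64],[-243,-325,0,0,0,-72],[-243,-370,0,0,0,-80],[-243,-410,2,0.7,-0.2,-88],[-243,-429,2.4,0.7,-0.2,-96]]' 0.1 35
python3 -m crank '[[0,0,0,0,0,-8],[0,0,0,0,0,-14.3],[0,0,0,0,0,-14.3],[0,0,0,0,0,-14.3]]' 0.1 35
python3 - <<'E'
from h import *
st();print(totool(ch([-26,-103,0])+[0,0,64],down(CYAW+np.pi/2)));snap("wrist","w35")
E
```

```text
time_s: 49.05
eef_pos: [537.5, 107.8, 244.9]
tcp_rot: [-0.006, 0.832, 0.555, -0.002]
force: [0.1, -0.7, -0.4]
grip_width: 0.317
time_s: 49.45
eef_pos: [537.3, 105.1, 246.3]
tcp_rot: [-0.005, 0.76, 0.65, -0.001]
force: [0.3, 0.4, -1.0]
grip_width: 0.315
t 49.45 tcp [537.3 105.1 246.3] F [ 0.3  0.4 -1. ] g 0.315 j [-0.02 -0.04  1.74  0.01  1.45 -1.44] z [-0.008  0.008 -1.   ] xang 81.1
[ -2.1   4.2 182.2  -0.5  -0.4  -0.2]
```

View pics/w35.png

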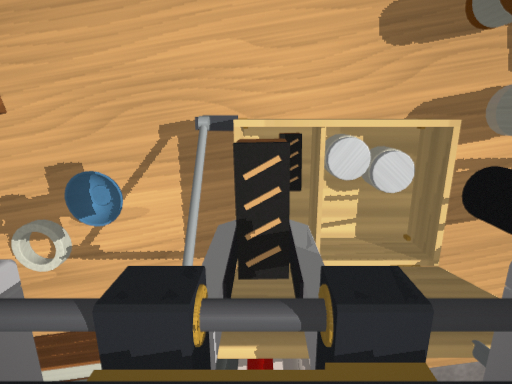

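```bash
python3 -m crank '[[-1,2,40,-0.5,0,0],[-1,4,85,-0.5,-0.4,0],[-1,4,125,-0.5,-0.4,0],[-1,4,155,-0.5,-0.4,0],[-1,4,172,-0.5,-0.4,0],[-1,4,180,-0.5,-0.4,0],[-1,4,180,-0.5,-0.4,0]]' 0.1 35
python3 - <<'E'
from h import *
st();snap("wrist","w36");print(totool(ch([-26,-103,0])+[0,0,64],down(CYAW+np.pi/2)))
E
```

```text
time_s: 50.2
eef_pos: [540.1, 104.7, 66.9]
tcp_rot: [0.0, 0.759, 0.651, -0.0]
force: [0.3, -0.9, -0.2]
grip_width: 0.314
t 50.2 tcp [540.1 104.7  66.9] F [ 0.3 -0.9 -0.2] g 0.314 j [-0.01  0.14  1.89 -0.    1.11 -1.43] z [ 0.    -0.001 -1.   ] xang 81.2
[-1.2 -1.3  4.2  0.1  0.  -0.1]
```

View pics/w36.png

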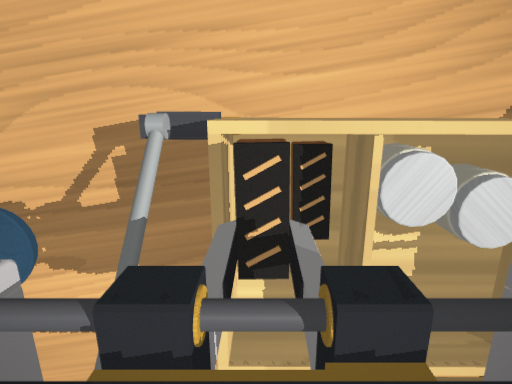

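The block hangs over the free strip, to the left of block 1 in this view and inside the walls. Release.

```bash
python3 -m crank '[[0,0,0,0,0,0],[0,0,0,0,0,0],[0,0,0,0,0,0],[0,0,0,0,0,0],[0,0,-30,0,0,0],[0,0,-80,0,0,0],[0,0,-130,0,0,0],[0,0,-170,0,0,0],[0,0,-170,0,0,0]]' 0.5 30
python3 - <<'E'
from h import *
st();snap("wrist","w37");print(totool([372.5,-265,220],down(np.radians(5.4))))
E
```

```text
time_s: 51.15
eef_pos: [544.4, 105.1, 245.9]
tcp_rot: [0.006, 0.759, 0.651, 0.006]
force: [-0.1, -1.0, 0.5]
grip_width: 0.499
t 51.15 tcp [544.4 105.1 245.9] F [-0.1 -1.   0.5] g 0.499 j [-0.01 -0.04  1.74 -0.    1.43 -1.43] z [ 0.016 -0.001 -1.   ] xang 81.3
[-391.6 -112.2   20.6    0.5   -0.4   75.9]
```

View pics/w37.png

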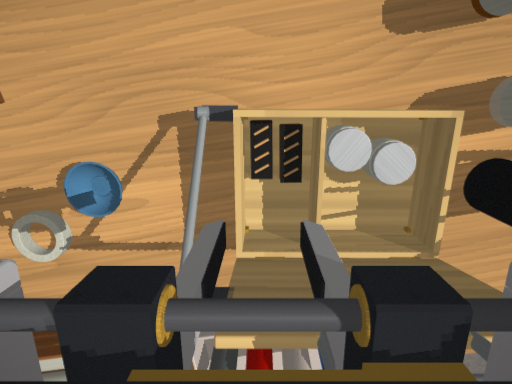

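Both blocks lie flat in the narrow compartment. Last is the near block; I'll check its position from the later views in case it was knocked.

```bash
python3 - <<'E'
from h import *
for f,u,v in(("w32",132,166),("w34",133,149)): print(onz(load(f),u,v,28))
E
python3 -m crank '[[-40,-10,0,0,0,8],[-85,-25,0,0,0,16],[-130,-40,0,0,0,24],[-175,-55,0,0,0,32],[-220,-70,0,0,0,40],[-265,-85,0,0,0,48],[-310,-100,5,0,0,56],[-350,-110,10,0,0,64],[-390,-112,20,0,0,72],[-391.6,-112,20.6,0.5,-0.4,76],[-391.6,-112,20.6,0.5,-0.4,76],[-391.6,-112,20.6,0.5,-0.4,76]]' 0.55 25
python3 - <<'E'
from h import *
st();snap("wrist","w38")
c=load("w38");print(proj(c,[372.5,-265,28]))
E
```

```text
[ 397.84844194 -284.14636769   28.        ]
[ 396.84686243 -284.46988149   28.        ]
time_s: 52.4
eef_pos: [370.2, -264.3, 216.0]
tcp_rot: [-0.001, 0.999, 0.047, -0.004]
force: [0.8, 1.0, -0.2]
grip_width: 0.551
t 52.4 tcp [ 370.2 -264.3  216. ] F [ 0.8  1.  -0.2] g 0.551 j [-0.87 -0.26  1.99 -0.01  1.42 -0.96] z [-0.009  0.002 -1.   ] xang 5.4
[265.35645392 170.46985403]
```

View pics/w38.png

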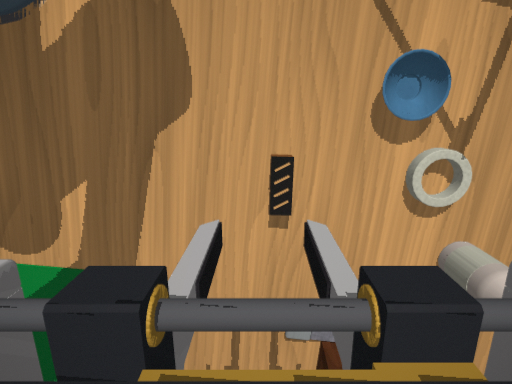

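The near block was knocked: it is now at (282,185) instead of (265,170). Re-measuring it.

```bash
python3 - <<'E'
from h import *
c=load("w38");p=onz(c,283,156,28);q=onz(c,280.7,215,28);a=np.arctan2(*(p-q)[1::-1]);m=(p+q)/2;print(m,np.linalg.norm(p-q),np.degrees(a))
print(tri([(c,282,185.5),(load("w34"),134,149.5)]))
print(totool([m[0],m[1],-20],down(a-np.pi/2)))
E
```

```text
[ 396.44302879 -284.20863359   28.        ] 81.06723381251888 94.08903571339975
(array([ 396.47580452, -284.77557783,   23.97414011]), [array([-0.35431301,  0.45349403]), array([ 0.00883439, -0.53996924])])
[ 2.600e+01  2.290e+01  2.362e+02 -1.000e-01  5.000e-01  1.300e+00]
```

```bash
python3 -m crank '[[10,10,30,0,0.5,1.3],[20,20,75,0,0.5,1.3],[25,23,120,0,0.5,1.3],[25,23,160,0,0.5,1.3],[25,23,190,0,0.5,1.3],[25,23,212,0,0.5,1.3],[25,23,224,0,0.5,1.3],[25,23,224,0,0.5,1.3]]' 0.55 25
python3 - <<'E'
from h import *
st();snap("wrist","w39")
E
```

```text
time_s: 53.25
eef_pos: [395.2, -284.0, -8.2]
tcp_rot: [-0.002, 0.999, 0.035, -0.001]
force: [-0.0, -0.1, -0.1]
grip_width: 0.551
t 53.25 tcp [ 395.2 -284.    -8.2] F [-0.  -0.1 -0.1] g 0.551 j [-0.86  0.13  2.07  0.    0.94 -0.93] z [-0.001  0.004 -1.   ] xang 4.1
```

View pics/w39.png

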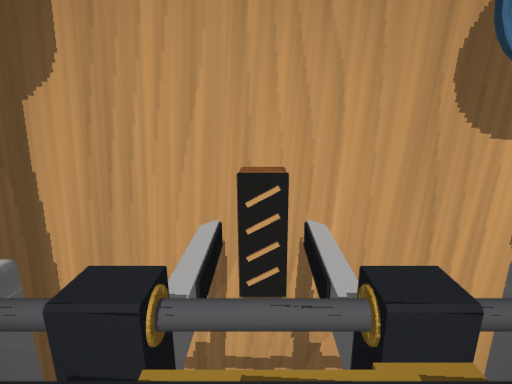

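The block is centred between the fingers. Lower, grip and lift.

```bash
python3 -m crank '[[0,0,6,0,0,0],[0,0,12,0,0,0],[0,0,13,0,0,0],[0,0,13,0,0,0]]' 0.55 25
python3 -m crank '[[0,0,0,0,0,0],[0,0,0,0,0,0],[0,0,0,0,0,0],[0,0,0,0,0,0],[0,0,0,0,0,0],[0,0,0,0,0,0]]' 0.1 35
python3 -m crank '[[0,0,-25,0,0,0],[0,0,-70,0,0,0],[0,0,-120,0,0,0],[0,0,-170,0,0,0],[0,0,-220,0,0,0],[0,0,-270,0,0,0],[0,0,-270,0,0,0]]' 0.1 35
python3 - <<'E'
from h import *
st();print(totool(ch([-38,-72,0])+[0,0,250],down(CYAW+np.pi/2)))
E
```

```text
time_s: 53.7
eef_pos: [395.8, -285.6, -19.9]
tcp_rot: [-0.001, 0.999, 0.035, 0.0]
force: [0.2, 0.9, 0.5]
grip_width: 0.551
time_s: 54.3
eef_pos: [395.8, -285.6, -19.8]
tcp_rot: [-0.001, 0.999, 0.035, 0.0]
force: [-1.2, -0.3, 1.5]
grip_width: 0.316
time_s: 55.0
eef_pos: [398.2, -288.8, 258.2]
tcp_rot: [0.005, 0.999, 0.035, 0.005]
force: [1.1, -0.2, -0.8]
grip_width: 0.321
t 55.0 tcp [ 398.2 -288.8  258.2] F [ 1.1 -0.2 -0.8] g 0.321 j [-0.86 -0.21  1.87  0.    1.47 -0.93] z [ 0.01 -0.01 -1.  ] xang 4.0
[ 1.634e+02 -4.148e+02  5.500e+00  9.000e-01 -1.000e-01 -7.730e+01]
```

```bash
python3 -m crank '[[15,-35,0,0,0,-8],[32,-80,0,0,0,-16],[50,-125,0,0,0,-24],[67,-170,0,0,0,-32],[85,-215,0,0,0,-40],[102,-260,0,0,0,-48],[120,-305,0,0,0,-56],[138,-350,0,0,0,-64],[155,-395,3,0.5,0,-72],[163.4,-414.8,5.5,0.9,-0.1,-77.3],[163.4,-414.8,5.5,0.9,-0.1,-77.3],[163.4,-414.8,5.5,0.9,-0.1,-77.3]]' 0.1 35
python3 - <<'E'
from h import *
st();print(totool(ch([-38,-72,0])+[0,0,36],down(CYAW+np.pi/2)));snap("wrist","w40")
E
```

```text
time_s: 56.2
eef_pos: [529.1, 139.1, 243.7]
tcp_rot: [-0.008, 0.759, 0.651, -0.001]
force: [-0.3, -0.5, -1.6]
grip_width: 0.318
t 56.2 tcp [529.1 139.1 243.7] F [-0.3 -0.5 -1.6] g 0.318 j [ 0.04 -0.04  1.74  0.01  1.45 -1.38] z [-0.013  0.01  -1.   ] xang 81.2
[-3.900e+00  6.800e+00  2.076e+02 -8.000e-01 -5.000e-01 -1.000e-01]
```

View pics/w40.png

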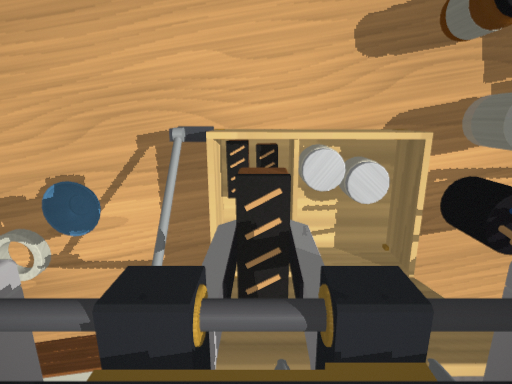

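```bash
python3 -m crank '[[-1,3,40,-0.8,-0.5,0],[-2,5,90,-0.8,-0.5,0],[-2,5,135,-0.8,-0.5,0],[-2,5,170,-0.8,-0.5,0],[-2,5,190,-0.8,-0.5,0],[-2,5,200,-0.8,-0.5,0],[-2,5,204,-0.8,-0.5,0],[-2,5,204,-0.8,-0.5,0]]' 0.1 35
python3 - <<'E'
from h import *
st();print(totool(ch([-38,-72,0])+[0,0,36],down(CYAW+np.pi/2)));snap("wrist","w41")
E
```

```text
time_s: 57.05
eef_pos: [533.0, 138.2, 41.8]
tcp_rot: [0.001, 0.759, 0.651, 0.001]
force: [-0.1, -0.1, -0.5]
grip_width: 0.312
t 57.05 tcp [533.  138.2  41.8] F [-0.1 -0.1 -0.5] g 0.312 j [ 0.05  0.18  1.9   0.    1.06 -1.37] z [ 0.003  0.    -1.   ] xang 81.2
[-1.9 -0.1  5.8  0.2 -0.  -0.1]
```

View pics/w41.png

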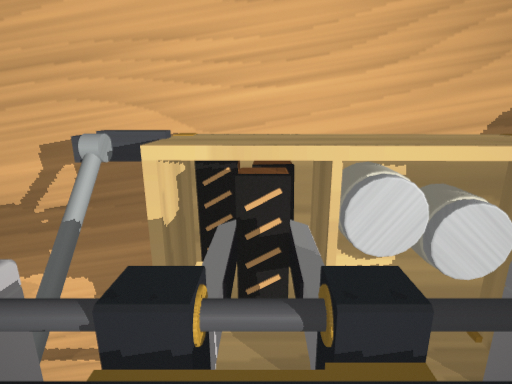

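The block sits over the two others and inside the compartment. I'll lower it 20 mm more, release and leave.

```bash
python3 -m crank '[[-1,0,8,0,0,0],[-1,0,15,0,0,0],[-1,0,20,0,0,0],[-1,0,20,0,0,0]]' 0.1 35
python3 -m crank '[[0,0,0,0,0,0],[0,0,0,0,0,0],[0,0,0,0,0,0],[0,0,0,0,0,0],[0,0,-25,0,0,0],[0,0,-70,0,0,0],[0,0,-120,0,0,0],[0,0,-170,0,0,0],[0,0,-215,0,0,0],[0,0,-215,0,0,0]]' 0.42 30
python3 - <<'E'
from h import *
st();snap("wrist","w42")
E
```

```text
time_s: 57.5
eef_pos: [531.5, 137.7, 20.1]
tcp_rot: [0.0, 0.759, 0.651, 0.0]
force: [-0.1, -0.1, -0.7]
grip_width: 0.318
time_s: 58.5
eef_pos: [535.9, 138.0, 244.7]
tcp_rot: [0.005, 0.759, 0.651, 0.007]
force: [0.1, -0.6, 1.0]
grip_width: 0.42
t 58.5 tcp [535.9 138.  244.7] F [ 0.1 -0.6  1. ] g 0.42 j [ 0.05 -0.04  1.75  0.    1.42 -1.37] z [ 0.017  0.001 -1.   ] xang 81.3
```

View pics/w42.png

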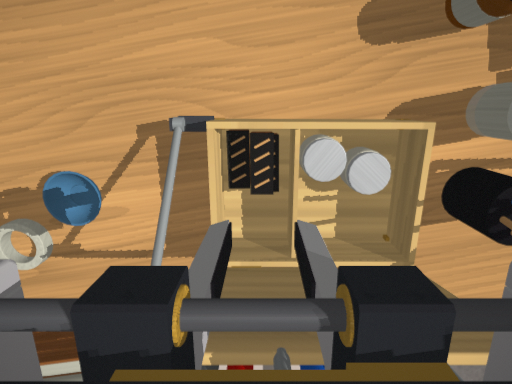

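All three blocks are in: one lies on block 1 at (264,163) and the other is at (238,160). I'll withdraw toward the robot and take final looks.

```bash
python3 -m crank '[[0,-30,-20,0,0,0],[-20,-75,-30,0,0,0],[-60,-110,-30,0,0,0],[-105,-130,-30,0,0,0],[-150,-140,-30,0,0,0],[-200,-145,-30,0,0,0],[-250,-150,-30,0,0,0],[-300,-150,-30,0,0,0],[-300,-150,-30,0,0,0],[-300,-150,-30,0,0,0]]'
python3 - <<'E'
from h import *
st();snap("top","t43");snap("scene","s43")
a=cv2.imread("pics/s43.png")[120:280,100:400];cv2.imwrite("pics/s43z.png",cv2.resize(a,(780,416),interpolation=2))
b=cv2.imread("pics/t43.png")[130:280,80:430];cv2.imwrite("pics/t43z.png",cv2.resize(b,(798,342),interpolation=2))
E
```

```text
time_s: 59.55
eef_pos: [337.2, -136.3, 264.2]
tcp_rot: [-0.001, 0.76, 0.65, 0.001]
force: [-0.3, 0.1, 0.3]
grip_width: 0.419
t 59.55 tcp [ 337.2 -136.3  264.2] F [-0.3  0.1  0.3] g 0.419 j [-0.7  -0.56  2.12  0.    1.59 -2.12] z [ 0.     0.002 -1.   ] xang 81.1
```

View pics/s43z.png

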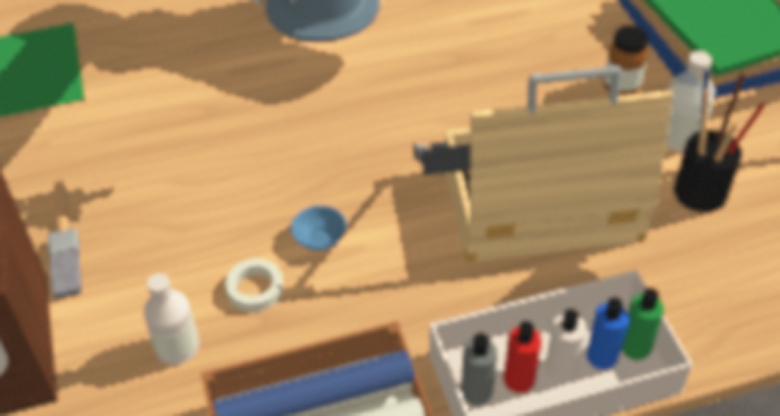

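View pics/t43z.png

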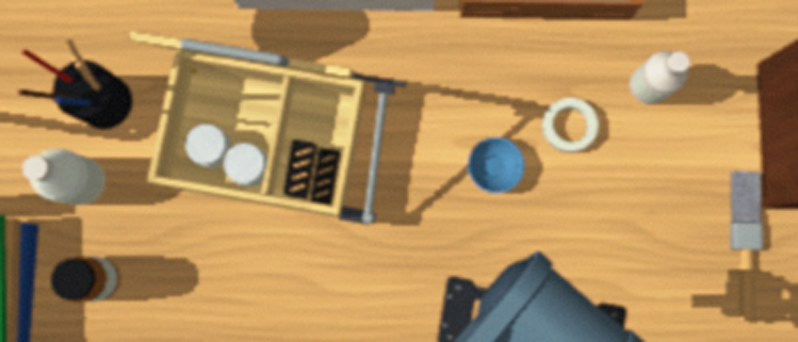

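The lid rests on the rod, two pots are in the wide compartment, and three blocks are in the narrow one. The dish and tape are unmoved, no pot or block is left on the table, and the arm is clear. Handing in.

```bash
python3 - <<'E'
from rig import arm
print(arm.hand_in(), arm.state()["time_s"])
E
```

```text
the job is handed in; nothing more can be done
the job is handed in; nothing more can be done
```

The lid is up and resting on the prop rod, both white pots are in the wide compartment, and all three printing blocks are in the narrow one. I handed the job in at about 60 s of the 210 s allowed.

- **Lid:** I lifted it to about 1.58 rad, swung the rod up to about 0.75 rad, and lowered the lid until the force rose at about 1.39 rad. When I opened the grip the lid stayed put, with the rod tip in the ear's pocket.
- **Pots and blocks:** These went in only after the lid was propped. One block had been knocked about 30 mm aside, so I measured it again before picking it up. That block lies on top of another one, below the rim.
- **Last checks:** The final top and scene views show the lid still propped, all five items in their compartments, and the arm clear. The dish and tape are at their starting pixels. I checked the other bystanders only by eye, and they looked unmoved.

**What disagreed:** The real fingertips end about 30 mm short of the reported tool point. My first closings on the handle and on the rod therefore came up empty, and I repeated both lower down. Grip force on the bar and rod was normal afterwards, and no force reading I took between moves exceeded about 10 N.

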